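# Post a specimen box through the intake flap

## Robot

A 6-joint arm with a two-finger parallel gripper is mounted at the origin on the work surface. World frame = base frame: x ahead of the robot, y to its left, z up, the work surface at z = 0. Lengths are in mm, angles in rad, forces in N, time in s.
With the tool pointing down it reaches from about 275 to 750 mm from the base axis. Payload 10.2 kg.
Tool frame: the origin (TCP) lies midway between the tips of the shut fingers; the grasp point (between the pads) lies 19 mm behind it; y points along the fingers, z is the direction in which the jaws open and shut, and the axes are right-handed (so a half turn about y gives the same grasp; the last joint's range is limited). The gripper opens to 85 mm and grips with 20 to 120 N. Pads are 22 mm wide; open, the fingers measure 114 mm over their backs; the gripper's body (76 mm by 85 mm) begins 54 mm behind the grasp point. The pads swing forward as they close: fully open they stand 13 mm farther back than shut.
Start: joints at [-1.376, 0.313, 1.498, -0, 1.331, -0.223], TCP at [213.007, -479.853, 199.694] pointing down, gripper open.
Joint ranges: [-2.94, 2.94], [-0.97, 2.17], [0.19, 2.56], [-1.23, 4.37], [0.02, 3.11], [-2.88, 2.88]. Speed limits (rad/s): [2.39, 2.39, 3.01, 3.14, 3.14, 3.14].

## Interface

Orientations are given as a unit quaternion [w, x, y, z].
In Python, from rig import ctrl gives the robot as it stands.
- The arm moves only by the shell command python3 -m inch 'ROWS' [OPENING] [FORCE]. ROWS is JSON, one flat list of numbers, 6 for each row, row after row: the shift along the tool's x, y, z in cm, then the turn, a rotation vector about the tool's x, y, z in rad. A call has 1 to 8 rows; each row is the pose to reach, as a shift and turn from the pose commanded when the call began, along the tool's axes at that moment; what a row does not reach only later rows make up. A row lasts 1/12 s, in which the tool goes at most 41.7 mm and 7.16 degrees, less where a joint would pass 70% of its speed; a pose out of reach is approached as far as the arm can. A call with a gripper value outside its range is refused whole. OPENING is the gripper command: -1 is fully open, 1 is shut, values between are in proportion, set as the call begins (- or left out, the last holds). The fingers move at their own pace and stop on an object; FORCE is the grip in N (left out, the last holds). Time passes only in rows, so rows that repeat a pose let the fingers close. It gives the time, the measured TCP pose, the force and the opening at its end, in the units of the state.
- ctrl.sense(): the state, without advancing time (a new reading comes with each control period).
- ctrl.capture(name): name is "side" or "top" or "wrist"; returns the picture (480x640x3 uint8, red, green, blue); there is no depth.
- ctrl.get_calibration(name): a dict with "fx", "fy", "cx", "cy" (pixels), "k1" (the pictures are not rectified: a ray, as slopes to the right and down, at radius r is drawn at 1 + k1 r^2 times it, then the intrinsics apply), "world_to_cam" (4x4, takes a point from world to camera coordinates). Camera axes: x right, y down, z forward; pixel columns grow to the right and rows downward; lengths in mm; the calibration is good to about 2 mm. A picture is of the moment at which its call begins: read the wrist's pose just before it. get_calibration takes no time and is no camera call; for the wrist camera it gives the pose at the moment of the call.
- ctrl.finish_job(): hands the job in, once; it reports no verdict.
Trained networks look in the newest picture that a camera, given by its name, has taken for a name from the list of things; names that differ only in an ending like _2 or _b are one class to them, and where a whole thing is asked for, a point or a joint stands for the part that bears it (a point fixed in the world has none). Each returns a list of dicts, best first, with "score" (0 to 1); they miss things now and then, are a little off and sometimes report something else, mostly with a low value. They report only what shows in the picture. A call takes as long as a camera call.
- ctrl.search_frame(thing, camera): "uv" ([column, row] in pixels, amid what is visible of it).
The state is a dict: "time_s": time; "joints": joint angles; "dq": joint speeds; "tau": joint torques, N m; "eef_pos": TCP position; "ee_rot": TCP orientation; "force": force on the tool from outside, world axes, zero at the start; "wrist_torque": the same for the moment, N m; "grip_width": opening from 0.0 (shut) to 1.0 (fully open).
Only numpy, scipy, OpenCV 4.12 (cv2) and the standard library are available. Lean on these libraries where they do the work, as an engineer would, in place of code of your own. Each camera call takes 0.05 s, during which the arm holds its last target.

## Task

Push the flat specimen box along the steel feed deck and through the hanging flap, sliding it gently with your fingertips (never grip, lift or press hard on it), until it drops off the sill and lies flat, right way up, in the covered bin behind. Then draw your fingers back out so that the flap swings fully shut, and leave the other things on the deck and bench where they stand.

Things in the scene. Friction and masses are not known exactly. Their poses are not given: they have to be found in the camera images.
- chute: Fixed sample intake unit. Origin at bench level, straight under the flap's hinge, on the lane's centre line; +x is the feed direction (through the flap, away from the robot), y across, z up. Feed deck: smooth steel, top at z = 45 mm, from x = -240 to the sill at x = -10, 290 mm wide, no walls behind or beside it. A tool tilted some 20 to 40 degrees at the end of the push, tips leading, reaches under the hinge rod.
- sill (a point): Middle of the deck's sharp end edge, 45 mm above the bench, 10 mm before the hinge line and 66 mm below it. Beyond it the floor drops 37 mm: a box pushed past tips down and drops once its rear edge leaves the sill, so the fingers' leading face has to follow it 5 to 20 mm past the sill.
- guides (a point): Point on the deck on the centre line, 90 mm before the hinge line, between the open ends of two guide strips (22 mm high, 5 mm thick) that converge to the doorway: about 179 mm apart here, 99 mm at x = -10 mm.
- doorway (a point): Middle of the hinge rod (8 mm diameter), 66 mm above the deck. The doorway under it is 106 mm wide between two cheek posts (22 mm long in x, 76 mm high above the deck, outer faces 126 mm apart).
- bin_floor (a point): Middle of the bin's floor, 8 mm above the bench. The bin is 172 mm long (x = -10 to 162 of the chute) and 114 mm wide, closed at sides and end, with a clear cover whose underside is 75 mm above deck level, from x = 12 mm on.
- flap (a joint): Angle of the gravity flap: 0 hanging shut, up to 1.35 rad as its lower edge swings inward (chute +x); it opens inward only. Aluminium plate 94 mm wide, 3 mm thick, about 90 g, from the hinge down to 6 mm above the deck. A push under 1 N opens it; it rides over whatever passes beneath and swings shut by its own weight in about a second.
- specimen_box: The part to post: closed flat box, white plastic with a light grey lid, 84 mm long (its x), 64 mm wide (its y), 26 mm high, 100 to 200 g. Origin at the centre of its underside. It starts on the deck before the flap, up to 35 mm off the centre line and turned up to 0.35 rad.
- sample_jar: Bystander: small screw-cap jar, 34 mm diameter, 50 mm high, standing on the deck outside the left (+y) guide. Origin at the centre of its underside.
- dish_stack: Bystander: stack of three small dishes, 41 mm diameter, 30 mm high, on the deck outside the right (-y) guide. Origin at the centre of its underside.
- tube_rack: Bystander: white rack of capped tubes, 70 x 150 x 92 mm, on the bench to the right. Origin at the centre of its underside.
- tip_box: Bystander: pipette tip box, 123 x 88 x 62 mm, on the bench to the left. Origin at the centre of its underside.
- reagent_bottle: Bystander: amber bottle, 70 mm diameter, 150 mm high, on the bench to the right. Origin at the centre of its underside.
- beaker: Bystander: glass beaker, 72 mm diameter, 90 mm high, on the bench to the left. Origin at the centre of its underside.

How it is judged (in metres and radians):
On the way:
1. the box is in the doorway and the flap is pushed open over it (value of joint flap above 0.4 rad and x of specimen_box in the frame of chute between -0.03 and 0.06 m), for 0.1 s.
At the end, for the whole second after the job is handed in: The box lies still, flat and right way up (within 0.12 rad) on the floor of the bin behind the flap (underside less than 14 mm above the bench), and the flap hangs shut (less than 0.06 rad) (x of specimen_box in the frame of chute between 0.02 and 0.165 m and y of specimen_box in the frame of chute between -0.06 and 0.06 m and height (world z) of specimen_box below 0.014 m and angle between specimen_box's own z axis and vertical below 0.12 rad and linear speed of specimen_box below 0.02 m/s and value of joint flap below 0.06 rad); the robot touches nothing.
It fails at once if the box is gripped or pressed hard (over 25 N between fingers and box) (contact force between the fingers and specimen_box above 25 N).
It fails at once if the box is lifted (its underside more than 15 mm above the deck) (height (world z) of specimen_box above 0.06 m).
It fails at once if the box is pushed off the deck beside the chute (height (world z) of specimen_box below 0.03 m and x of specimen_box in the frame of chute below 0 m).
It fails at once if a bystander is moved more than 20 mm (distance of any of sample_jar, dish_stack, tube_rack, tip_box, reagent_bottle, beaker from where it was at the start of the episode above 0.02 m).
It fails at once if a bystander is knocked over (angle between any of sample_jar, dish_stack, tube_rack, tip_box, reagent_bottle, beaker's own z axis and vertical above 0.6 rad).
It also fails if it takes over 51 s, if anything falls off the work surface, if the arm or the gripper's body presses on something with over 40 N, if the wrist force passes 120 N, or if a joint passes its speed limit or range.

## Working session

There is one attempt and no reset: what is moved stays moved. The work goes in short steps, Python scripts to look and compute and a shell command to move; the robot and the scene stay as the last step left them, time stands still between calls to the robot, and variables do not carry over. Pictures are saved under pics/ and viewed, and the job is handed in when it is done.

```bash
ls; mkdir -p pics; cat > h.py <<'E'
import numpy as np, cv2
from rig import ctrl
def cal(n):
    c=ctrl.get_calibration(n); return c
def ray(c,uv):
    K=np.array([[c['fx'],0,c['cx']],[0,c['fy'],c['cy']],[0,0,1.]])
    p=cv2.undistortPoints(np.array([[uv]],float),K,np.array([c['k1'],0,0,0.]))[0,0]
    T=np.array(c['world_to_cam']); R=T[:3,:3]; t=T[:3,3]
    return -R.T@t, R.T@np.array([p[0],p[1],1.])
def atz(c,uv,z):
    o,d=ray(c,uv); return o+d*(z-o[2])/d[2]
def tri(obs):
    A=np.zeros((3,3));b=np.zeros(3)
    for c,uv in obs:
        o,d=ray(c,uv); d/=np.linalg.norm(d); P=np.eye(3)-np.outer(d,d); A+=P;b+=P@o
    x=np.linalg.solve(A,b)
    res=[np.linalg.norm((np.eye(3)-np.outer(d/np.linalg.norm(d),d/np.linalg.norm(d)))@(x-o)) for o,d in [ray(*q) for q in obs]]
    return x,res
def proj(c,P):
    T=np.array(c['world_to_cam']); q=T[:3,:3]@np.array(P,float)+T[:3,3]; x=q[:2]/q[2]; s=1+c['k1']*(x@x)
    return np.array([c['fx']*x[0]*s+c['cx'],c['fy']*x[1]*s+c['cy']])
def shot(n,f):
    im=ctrl.capture(n); cv2.imwrite('pics/'+f,im[:,:,::-1]); return im
E
python3 - <<'E'
from h import *
print(ctrl.sense())
for n in('top','side'):
    shot(n,n+'0.png')
    for t in ['specimen_box','sill','guides','doorway','bin_floor','flap','sample_jar','dish_stack']:
        print(n,t,[(np.round(r['uv']),round(r['score'],2)) for r in ctrl.search_frame(t,n)[:2]])
E
```

```text
pics
{'time_s': 0.0, 'joints': array([-1.37644472e+00,  3.13445443e-01,  1.49844242e+00,  1.47376878e-05,
        1.33098764e+00, -2.23412649e-01]), 'dq': array([-1.90296704e-04,  1.71151854e-03, -1.34478035e-03,  1.79493684e-04,
       -2.45030436e-05,  1.07552292e-03]), 'tau': array([ 7.11799839e-04, -4.12273872e+01, -2.59737754e+01, -1.23348327e-04,
        4.18651354e-03, -2.18665043e-06]), 'eef_pos': array([ 212.93025003, -479.55854306,  199.13542214]), 'ee_rot': array([ 0.14664063, -0.14661733,  0.69219019, -0.69128332]), 'force': array([-0.01648301, -0.0966451 , -0.41881166]), 'wrist_torque': array([-0.02716088, -0.01274017,  0.02476186]), 'grip_width': 1.0005234126157783}
top specimen_box [(array([334., 247.]), 0.65)]
top sill [(array([324., 224.]), 0.86)]
top guides [(array([325., 230.]), 0.79)]
top doorway [(array([326., 232.]), 0.55)]
top bin_floor [(array([325., 229.]), 0.97)]
top flap [(array([330., 201.]), 0.69)]
top sample_jar [(array([332., 248.]), 0.66)]
top dish_stack [(array([365., 222.]), 0.71)]
side specimen_box [(array([341., 264.]), 0.58), (array([303., 270.]), 0.42)]
side sill []
side guides []
side doorway [(array([301., 268.]), 0.66)]
side bin_floor [(array([301., 269.]), 0.82), (array([404., 190.]), 0.5)]
side flap [(array([299., 232.]), 0.93), (array([301., 267.]), 0.63)]
side sample_jar [(array([262., 261.]), 0.56)]
side dish_stack [(array([346., 230.]), 0.74)]
```

View pics/top0.png

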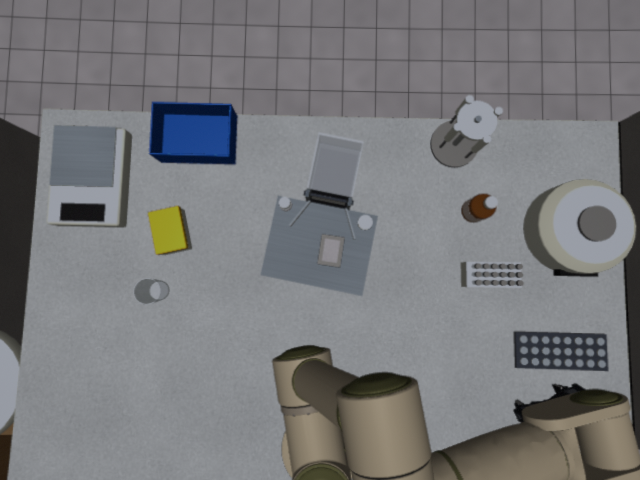

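View pics/side0.png

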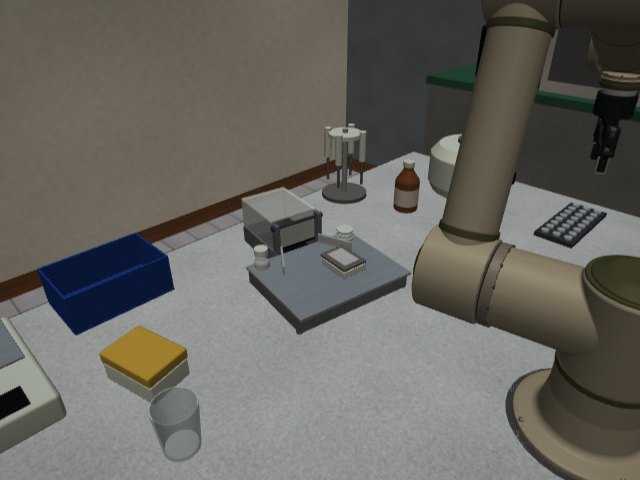

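```bash
python3 - <<'E'
import cv2
for n,(x,y,w,h) in {'top':(270,160,120,110),'side':(220,190,160,120)}.items():
    im=cv2.imread(f'pics/{n}0.png')[y:y+h,x:x+w]
    s=5 if n=='side' else 5
    cv2.imwrite(f'pics/{n}0z.png',cv2.resize(im,None,fx=s,fy=s,interpolation=cv2.INTER_CUBIC))
from h import *
for n in('top','side','wrist'):
    c=cal(n);print(n,{k:(np.round(v,2).tolist() if k!='x' else v) for k,v in c.items()})
E
```

```text
top {'fx': 440.97, 'fy': 440.97, 'cx': 326.17, 'cy': 236.18, 'k1': 0.04, 'world_to_cam': [[0.02, -1.0, -0.0, -11.01], [-1.0, -0.02, -0.09, 582.04], [0.09, 0.0, -1.0, 1232.56], [0.0, 0.0, 0.0, 1.0]]}
side {'fx': 485.94, 'fy': 485.94, 'cx': 320.5, 'cy': 236.12, 'k1': 0.0, 'world_to_cam': [[-0.7, -0.71, -0.01, 422.93], [-0.35, 0.35, -0.87, 301.43], [0.62, -0.61, -0.49, 775.77], [0.0, 0.0, 0.0, 1.0]]}
wrist {'fx': 411.88, 'fy': 411.88, 'cx': 315.98, 'cy': 242.11, 'k1': -0.06, 'world_to_cam': [[0.4, -0.91, 0.0, -524.88], [-0.88, -0.39, 0.28, -35.91], [-0.26, -0.11, -0.96, 379.72], [0.0, 0.0, 0.0, 1.0]]}
```

View pics/top0z.png

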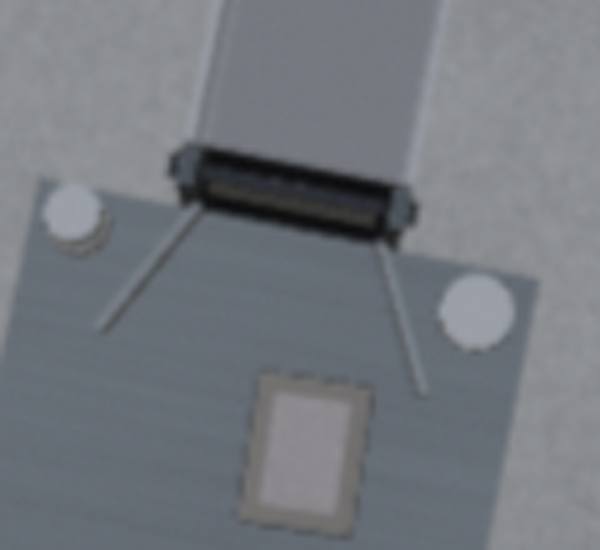

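View pics/side0z.png

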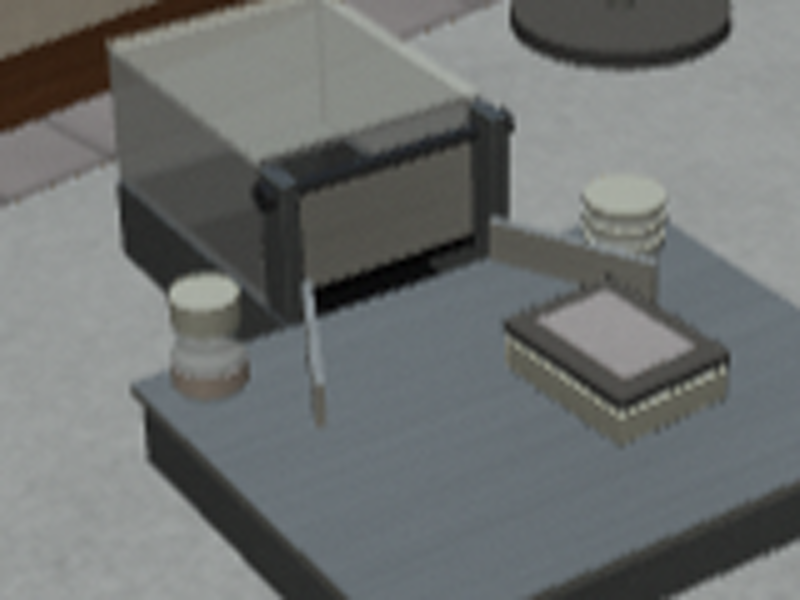

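```bash
python3 - <<'E'
from h import *
c=cal('top')
for l,uv,z in [('deckNL',(261,275),45),('deckNR',(363,294.5),45),('deckFL',(277,196),45),('deckFR',(378,216),45),('rodL',(307,194),111),('rodR',(352,203),111),('binFL',(320,135),120),('binFR',(362,142),120),('box',(331,250),71)]:
    print(l,np.round(atz(c,uv,z),1))
E
```

```text
deckNL [467.5 181.6  45. ]
deckNR [ 420.  -103.9   45. ]
deckFL [692.  144.4  45. ]
deckFR [ 641.1 -143.1   45. ]
rodL [687.   56.1 111. ]
rodR [665.3 -65.4 111. ]
binFL [847.4  24.8 120. ]
binFR [830.6 -88.9 120. ]
box [540.1 -12.1  71. ]
```

```bash
cat > fit.py <<'E'
from h import *
from scipy.optimize import least_squares
ct,cs=cal('top'),cal('side')
Z=lambda p,o:(p[0]/5+o[0],p[1]/5+o[1])
T=lambda x,y:Z((x,y),(270,160)); S=lambda x,y:Z((x,y),(220,190))
def P(p,q): 
    a=p[2];return [p[0]+np.cos(a)*q[0]-np.sin(a)*q[1],p[1]+np.sin(a)*q[0]+np.cos(a)*q[1],q[2]+(p[3] if len(p)>3 else 0)]
obs=[(ct,(261,275),(-240,145,45)),(ct,(363,294.5),(-240,-145,45)),(ct,T(40,178),(-10,145,45)),(ct,T(540,282),(-10,-145,45)),
(ct,T(98,330),(-90,91,67)),(ct,T(422,393),(-90,-91,67)),
(cs,S(133,388),(-10,145,45)),(cs,(298.5,325),(-240,145,45)),(cs,(410,271),(-240,-145,45)),(cs,S(318,385),(-90,91,67)),(cs,S(657,262),(-90,-91,67))]
f=lambda p:np.concatenate([proj(c,P(p,q))-uv for c,uv,q in obs])
r=least_squares(f,[670,0,-.17,0],loss='soft_l1'); print('chute',np.round(r.x,3)); print(np.round(f(r.x).reshape(-1,2),1).tolist())
ch=r.x
def loc(w):
    a=ch[2]; d=np.array(w[:2])-ch[:2]; return np.array([np.cos(a)*d[0]+np.sin(a)*d[1],-np.sin(a)*d[0]+np.cos(a)*d[1]])
ob=[(ct,T(258,372),(42,32,26)),(ct,T(373,388),(42,-32,26)),(ct,T(352,537),(-42,-32,26)),(ct,T(236,520),(-42,32,26)),
(cs,S(505,325),(42,32,26)),(cs,S(605,285),(42,-32,26)),(cs,S(730,355),(-42,-32,26)),(cs,S(622,405),(-42,32,26))]
g=lambda p:np.concatenate([proj(c,P(p,q))-uv for c,uv,q in ob])
r=least_squares(g,[540,-12,-.17,45]); print('box',np.round(r.x,3)); print(np.round(g(r.x).reshape(-1,2),1).tolist())
print('box in chute',loc(r.x),r.x[2]-ch[2])
E
python3 fit.py
```

```text
chute [ 6.79088e+02 -1.67800e+00 -1.76000e-01  7.28000e-01]
[[-0.6, -0.3], [-0.5, 0.9], [-0.4, -0.6], [-0.1, -1.4], [0.2, -0.7], [-0.2, -0.4], [-0.5, -0.3], [2.7, -3.8], [1.7, 1.6], [1.0, 0.5], [-0.4, 0.6]]
box [ 5.39173e+02 -1.11640e+01 -1.14000e-01  4.38310e+01]
[[-0.4, -0.6], [-0.4, -0.7], [-0.3, -0.3], [-0.2, -0.1], [-0.6, 0.2], [1.1, -0.9], [0.8, 0.4], [0.4, 0.5]]
box in chute [-136.09413018  -33.83334426] 0.06209981117726521
```

```bash
cat > plan.py <<'E'
from h import *
from scipy.spatial.transform import Rotation as R
CH=np.array([679.1,-1.7,-0.176])
def chw(x,y,z): 
    a=CH[2]; return np.array([CH[0]+np.cos(a)*x-np.sin(a)*y,CH[1]+np.sin(a)*x+np.cos(a)*y,z])
def wch(p):
    a=CH[2]; d=np.array(p[:2])-CH[:2]; return np.array([np.cos(a)*d[0]+np.sin(a)*d[1],-np.sin(a)*d[0]+np.cos(a)*d[1],p[2]])
def ori(yaw,tilt=0):
    # tool x=travel, y=down, z=left ; tilt: tips lead
    b=R.from_matrix(np.array([[1,0,0],[0,0,1],[0,-1,0]]).T if 0 else np.column_stack([[1,0,0],[0,0,-1],[0,1,0]]))
    return R.from_euler('z',yaw)*R.from_euler('y',-tilt)*b
def now():
    s=ctrl.sense(); q=s['ee_rot']; return s,np.array(s['eef_pos']),R.from_quat([q[1],q[2],q[3],q[0]])
def delta(p1,r1,p0=None,r0=None):
    s,p,r=now(); p=p if p0 is None else p0; r=r if r0 is None else r0
    return np.round(r.inv().apply(np.array(p1)-p)/10,2), np.round((r.inv()*r1).as_rotvec(),3)
def st():
    s,p,r=now(); m=r.as_matrix()
    print('t',round(s['time_s'],2),'chute',np.round(wch(p),1),'toolx',np.round(m[:,0],3),'tooly',np.round(m[:,1],3),'F',np.round(s['force'],1),'g',round(s['grip_width'],2),'q',np.round(s['joints'],2))
E
python3 - <<'E'
from plan import *
st()
o=ori(-.114,.0); m=o.as_matrix(); print(m.round(2))
print(ori(0,.5).apply([0,1,0]))
print(delta([539.2,-11.2,150],o))
E
```

```text
t 0.9 chute [-375.2 -552.4  199.7] toolx [-0.914 -0.406 -0.   ] tooly [ 0. -0. -1.] F [-0.8 -1.6 -0.4] g 1.0 q [-1.38  0.31  1.5   0.    1.33 -0.22]
[[ 0.99  0.    0.11]
 [-0.11  0.    0.99]
 [ 0.   -1.   -0.  ]]
[ 0.47942554  0.         -0.87758256]
(array([-48.83,   4.97, -29.6 ]), array([-0.  , -2.61,  0.  ]))
```

```bash
python3 -m inch '[-48.8,4.9,-29.6,0,-2.61,0,-48.8,4.9,-29.6,0,-2.61,0,-48.8,4.9,-29.6,0,-2.61,0,-48.8,4.9,-29.6,0,-2.61,0,-48.8,4.9,-29.6,0,-2.61,0,-48.8,4.9,-29.6,0,-2.61,0,-48.8,4.9,-29.6,0,-2.61,0,-48.8,4.9,-29.6,0,-2.61,0]' -1
python3 - <<'E'
from plan import *
st();print(delta([539.2,-11.2,150],ori(-.114)))
E
```

```text
time_s: 1.57
eef_pos: [403.4, -205.4, 171.3]
ee_rot: [-0.462, 0.462, -0.535, 0.536]
force: [0.3, -0.7, 0.5]
grip_width: 0.999
t 1.57 chute [-235.8 -248.8  171.3] toolx [-0.147 -0.989  0.   ] tooly [ 0. -0. -1.] F [ 0.3 -0.7  0.5] g 1.0 q [-0.73  0.18  1.75 -0.    1.21 -0.58]
(array([-21.2 ,   2.13,  10.58]), array([-0.000e+00, -1.604e+00,  1.000e-03]))
```

```bash
python3 -m inch '[-21.2,2.1,10.6,0,-1.6,0,-21.2,2.1,10.6,0,-1.6,0,-21.2,2.1,10.6,0,-1.6,0,-21.2,2.1,10.6,0,-1.6,0,-21.2,2.1,10.6,0,-1.6,0,-21.2,2.1,10.6,0,-1.6,0,-21.2,2.1,10.6,0,-1.6,0,-21.2,2.1,10.6,0,-1.6,0]' 
python3 - <<'E'
from plan import *
st();print(delta([539.2,-11.2,150],ori(-.114)))
E
```

```text
time_s: 2.23
eef_pos: [540.2, -12.2, 149.7]
ee_rot: [-0.662, 0.662, -0.248, 0.247]
force: [0.1, -0.5, 0.5]
grip_width: 1.002
t 2.23 chute [-134.9  -34.7  149.7] toolx [ 0.755 -0.655 -0.001] tooly [-0.001  0.    -1.   ] F [ 0.1 -0.5  0.5] g 1.0 q [-0.24  0.39  1.52 -0.    1.23 -1.1 ]
(array([-0.14, -0.03,  0.01]), array([ 0.   , -0.601, -0.001]))
```

```bash
python3 -m inch '[0,0,0,0,-0.6,0,0,0,0,0,-0.6,0,0,0,0,0,-0.6,0,0,0,0,0,-0.6,0,0,0,0,0,-0.6,0,0,0,0,0,-0.6,0]' 
python3 - <<'E'
from plan import *
st();print(delta([539.2,-11.2,150],ori(-.114)))
c=cal('wrist');shot('wrist','w1.png')
import pickle;pickle.dump(c,open('w1.pkl','wb'))
for t in ['specimen_box','flap','dish_stack','sample_jar']: print(t,[(np.round(r['uv']),round(r['score'],2)) for r in ctrl.search_frame(t,'wrist')[:2]])
E
```

```text
time_s: 2.73
eef_pos: [539.7, -13.8, 150.2]
ee_rot: [-0.706, 0.706, -0.042, 0.043]
force: [0.1, 0.3, -0.6]
grip_width: 0.999
t 2.73 chute [-135.1  -36.4  150.2] toolx [ 0.993 -0.12   0.   ] tooly [ 0. -0. -1.] F [ 0.1  0.3 -0.6] g 1.0 q [-0.24  0.39  1.53 -0.    1.23 -1.69]
(array([-0.09,  0.02,  0.26]), array([ 0.   , -0.006,  0.   ]))
specimen_box [(array([318., 234.]), 0.94)]
flap [(array([354., 417.]), 0.69), (array([516., 359.]), 0.55)]
dish_stack [(array([209., 361.]), 0.79), (array([356., 417.]), 0.52)]
sample_jar [(array([517., 359.]), 0.54)]
```

View pics/w1.png

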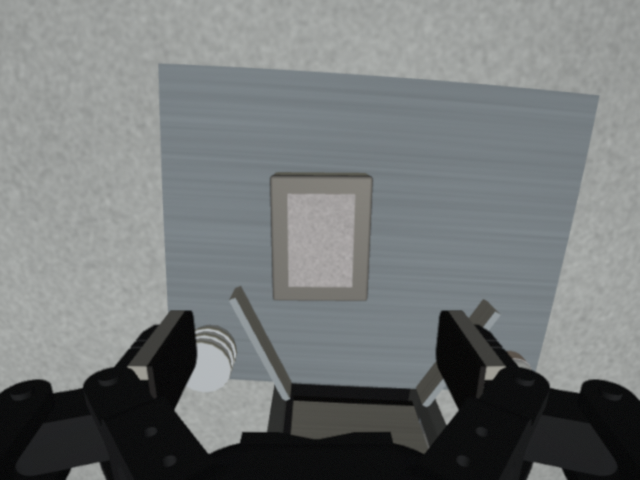

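```bash
python3 - <<'E'
from plan import *
import pickle
c=pickle.load(open('w1.pkl','rb')); T=c['world_to_cam'];print(np.round(T,2)); o=-T[:3,:3].T@T[:3,3]; print(o, wch(o))
s,p,r=now(); print(r.inv().apply(o-p))
for uv in [(272,175),(371,177),(367,300),(273,300)]: print(np.round(atz(c,uv,71),1), wch(atz(c,uv,71)).round(1))
for uv in [(159,64),(599,96)]: print(wch(atz(c,uv,45)).round(1))
for uv in [(237,289),(489,302)]: print(wch(atz(c,uv,67)).round(1))
print(wch(atz(c,(209,370),75)).round(1), 'dish')
E
```

```text
[[ 1.2000e-01  9.9000e-01 -0.0000e+00 -5.1850e+01]
 [ 9.5000e-01 -1.2000e-01  2.8000e-01 -5.3850e+02]
 [ 2.8000e-01 -3.0000e-02 -9.6000e-01  1.8049e+02]
 [ 0.0000e+00  0.0000e+00  0.0000e+00  1.0000e+00]]
[468.35945064  -5.03381766 325.36465002] [-206.90128899  -40.18146464  325.36465002]
[ -71.9237552  -175.15551508   -0.20133569]
[496.7 -35.9  71. ] [-173.6  -65.6   71. ]
[505.3  24.5  71. ] [-175.7   -4.6   71. ]
[587.3  14.9  71. ] [-93.3   0.3  71. ]
[579.6 -47.9  71. ] [-89.9 -62.9  71. ]
[-238.  -142.9   45. ]
[-236.1  147.3   45. ]
[-94.8 -87.9  67. ]
[-94.2  85.8  67. ]
[ -35.1 -106.6   75. ] dish
```

```bash
python3 -m inch '[0.1,4,0.3,0,0,0,0.1,7,0.3,0,0,0,0.1,9,0.3,0,0,0,0.1,10.5,0.3,0,0,0,0.1,10.9,0.3,0,0,0,0.1,10.9,0.3,0,0,0]' 
python3 - <<'E'
from plan import *
st()
c=cal('wrist');shot('wrist','w2.png');im=shot('side','s2.png')
cv2.imwrite('pics/s2z.png',cv2.resize(im[170:330,220:440,::-1],None,fx=3.5,fy=3.5,interpolation=2))
E
```

```text
time_s: 3.48
eef_pos: [540.7, -10.9, 40.5]
ee_rot: [0.706, -0.706, 0.045, -0.043]
force: [-0.3, -0.6, -0.1]
grip_width: 0.999
t 3.48 chute [-134.7  -33.3   40.5] toolx [ 0.992 -0.124 -0.002] tooly [-0.002  0.    -1.   ] F [-0.3 -0.6 -0.1] g 1.0 q [-0.24  0.53  1.64  0.    0.98 -1.68]
```

View pics/w2.png

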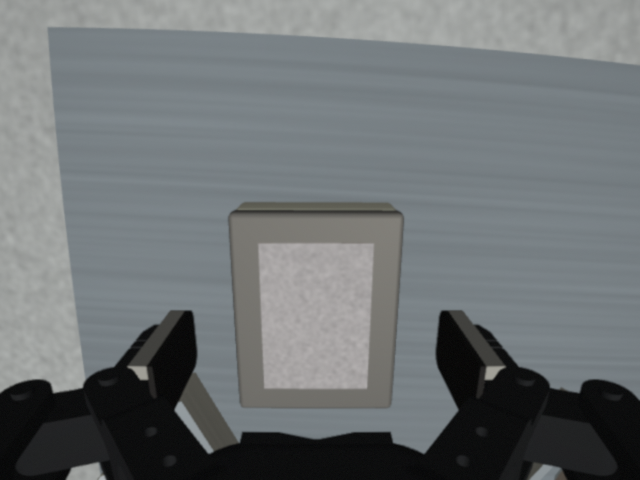

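View pics/s2z.png

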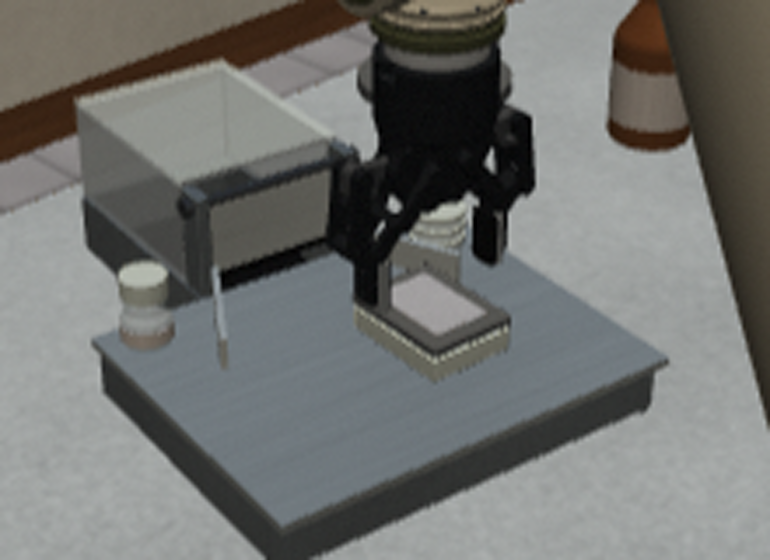

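```bash
python3 - <<'E'
from plan import *
s,p,r=now(); cw=cal('wrist');cs=cal('side')
for off in [0,-13,-25]:
  for sx in(-11,11):
   for sz in (-42.5,42.5):
    w=p+r.apply([sx,off,sz]); q=proj(cs,w); print(off,sx,sz,w.round(0),'wr',proj(cw,w).round(0),'sideZ',((q-[220,170])*3.5).round(0))
im=cv2.imread('pics/s2.png'); cv2.imwrite('pics/s2zz.png',cv2.resize(im[210:290,300:390],None,fx=7,fy=7,interpolation=2))
E
```

```text
0 -11 -42.5 [526. -52.  42.] wr [222. 262.] sideZ [489. 329.]
0 -11 42.5 [536.  32.  42.] wr [410. 262.] sideZ [387. 374.]
0 11 -42.5 [547. -55.  42.] wr [225. 306.] sideZ [467. 315.]
0 11 42.5 [558.  30.  42.] wr [407. 306.] sideZ [366. 359.]
-13 -11 -42.5 [525. -52.  55.] wr [215. 272.] sideZ [490. 312.]
-13 -11 42.5 [536.  32.  55.] wr [417. 272.] sideZ [387. 357.]
-13 11 -42.5 [547. -55.  55.] wr [219. 319.] sideZ [467. 298.]
-13 11 42.5 [558.  30.  55.] wr [413. 319.] sideZ [366. 342.]
-25 -11 -42.5 [525. -52.  67.] wr [208. 283.] sideZ [490. 296.]
-25 -11 42.5 [536.  32.  67.] wr [424. 283.] sideZ [388. 341.]
-25 11 -42.5 [547. -55.  67.] wr [212. 333.] sideZ [468. 282.]
-25 11 42.5 [558.  30.  67.] wr [420. 332.] sideZ [366. 326.]
```

View pics/s2zz.png

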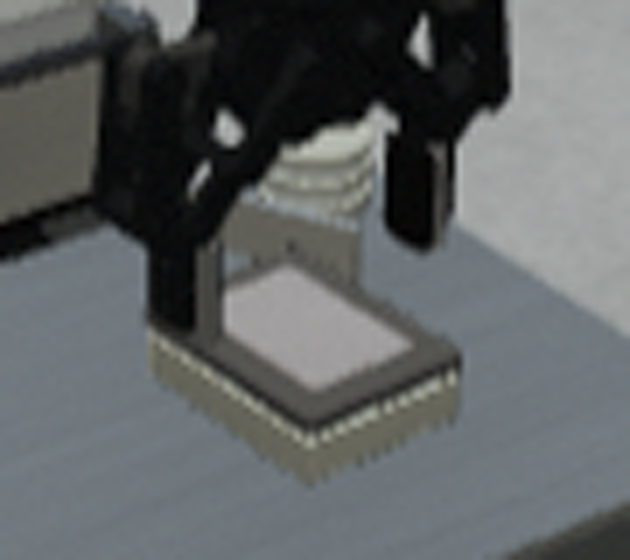

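```bash
python3 - <<'E'
from plan import *
s,p,r=now(); cw=cal('wrist');cs=cal('side')
for uv in [(230,211),(402,211),(391,407),(240,407)]: print(wch(atz(cw,uv,71)).round(1))
S=lambda x,y:(x/7+300,y/7+210)
for w,sd in [((193,311),S(440,248)),((441,311),S(215,340)),((196,370),S(390,235))]:
    x,e=tri([(cw,w),(cs,sd)]); print(x.round(1),np.round(e,1),r.inv().apply(x-p).round(1))
im=cv2.imread('pics/w2.png'); cv2.imwrite('pics/w2z.png',cv2.resize(im[290:400,100:260],None,fx=5,fy=5,interpolation=2))
E
```

```text
[-172.6  -66.6   71. ]
[-175.8   -4.1   71. ]
[-90.8   0.8  71. ]
[-87.5 -63.5  71. ]
[522.2 -51.7  93.8] [3.1 3.1] [-14.2 -51.6 -42.6]
[536.8  32.4  89.9] [0.5 0.5] [-10.2 -47.7  42.5]
[549.3 -58.7  85.2] [3.3 3.3] [ 13.5 -43.  -46.2]
```

View pics/w2z.png

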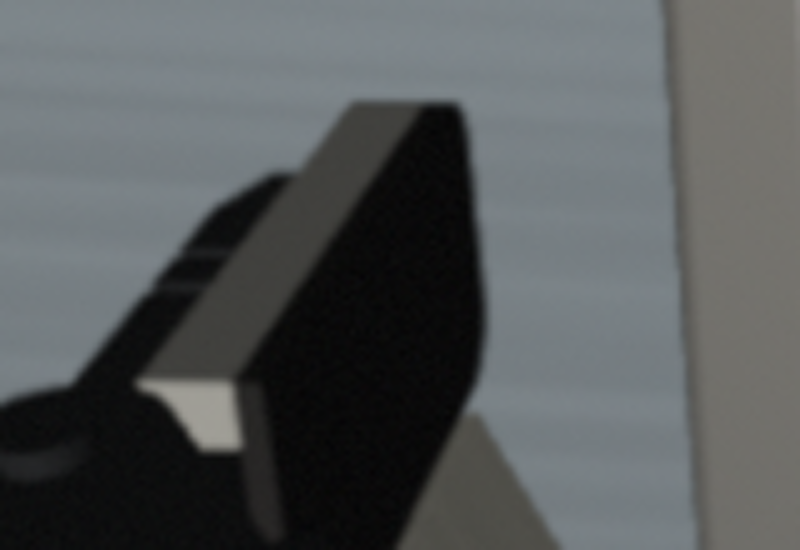

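```bash
python3 -m inch '[0,-4,0,0,0,0,0,-6,0,0,0,0,0,-6,0,0,0,0,0,-6,0,0,0,0,0,-6,0,0,0,0,0,-6,0,0,0,0]' 1 20
python3 - <<'E'
from plan import *
st()
c=cal('wrist');im=shot('wrist','w3.png');
cs=cal('side');im=shot('side','s3.png'); s,p,r=now();print(proj(c,p),proj(cs,p), (proj(cs,p)-[300,190])*7)
cv2.imwrite('pics/s3z.png',cv2.resize(im[190:270,300:390,::-1],None,fx=7,fy=7,interpolation=2))
E
```

```text
time_s: 4.08
eef_pos: [540.7, -10.9, 100.6]
ee_rot: [0.706, -0.706, 0.044, -0.043]
force: [-0.3, -0.1, -0.2]
grip_width: 0.15
t 4.08 chute [-134.7  -33.3  100.6] toolx [ 0.992 -0.124 -0.001] tooly [-0.001  0.    -1.   ] F [-0.3 -0.1 -0.2] g 0.15 q [-0.24  0.44  1.58  0.    1.12 -1.68]
[315.94602447 284.63746542] [343.02313008 246.20365575] [301.16191058 393.42559027]
```

View pics/w3.png

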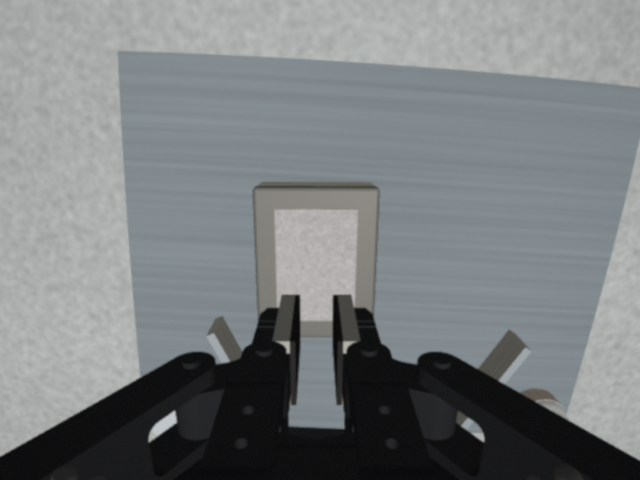

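View pics/s3z.png

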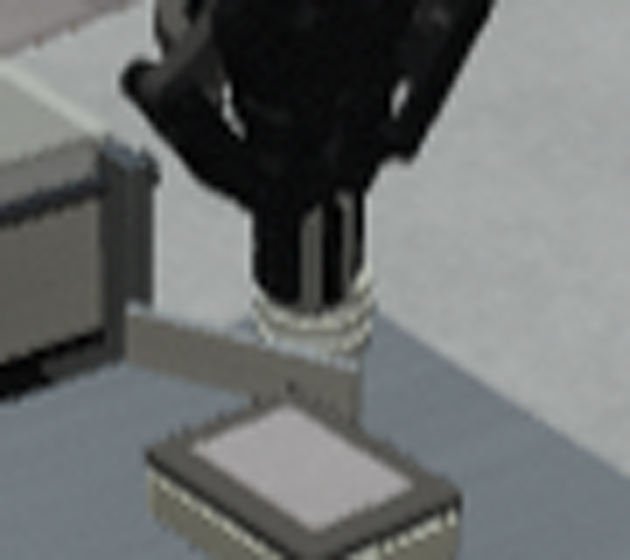

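```bash
python3 - <<'E'
from plan import *
s,p,r=now(); print(s['grip_width'],p)
cw,cs=cal('wrist'),cal('side')
S=lambda x,y:(x/7+300,y/7+190)
im=cv2.imread('pics/w3.png'); cv2.imwrite('pics/w3z.png',cv2.resize(im[280:420,240:400],None,fx=5,fy=5,interpolation=2))
for d in (25,30,35,40):
    print(d,[(proj(cw,p+r.apply([sx,-d,0])).round(1).tolist(),((proj(cs,p+r.apply([sx,-d,0]))-[300,190])*7).round(0).tolist()) for sx in(-11,11)])
E
```

```text
0.005982716089528531 [540.73007824 -10.92060342 100.50779366]
25 [([315.9, 282.9], [326.0, 338.0]), ([316.0, 333.0], [280.0, 310.0])]
30 [([315.9, 287.8], [326.0, 324.0]), ([316.0, 339.2], [280.0, 297.0])]
35 [([315.9, 293.1], [326.0, 310.0]), ([316.0, 345.8], [280.0, 282.0])]
40 [([315.9, 298.7], [327.0, 295.0]), ([316.0, 352.7], [281.0, 268.0])]
```

View pics/w3z.png

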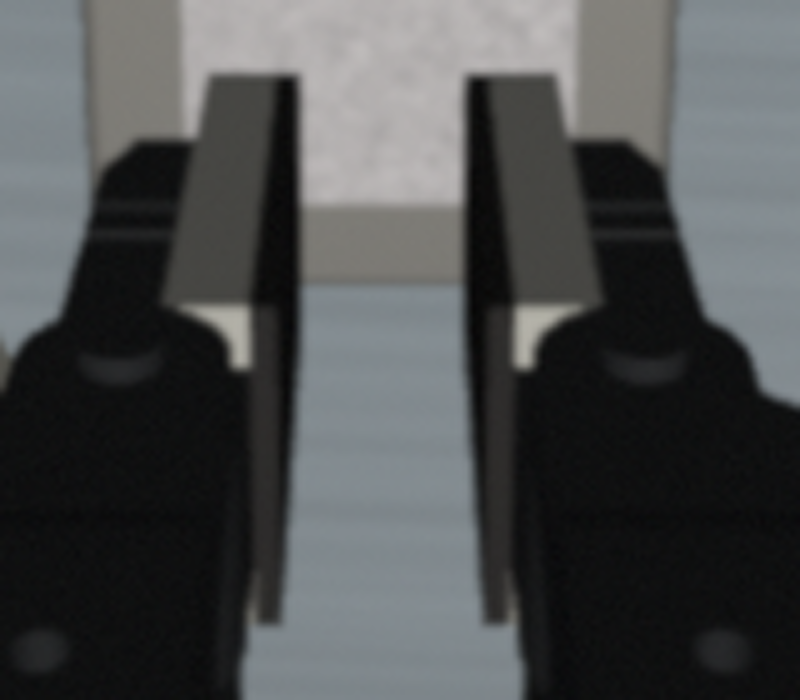

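```bash
python3 -m inch '[0,0,0,0,0,0,0,0,0,0,0,0,0,0,0,0,0,0,0,0,0,0,0,0,0,3,0,0,0,0,0,6,0,0,0,0,0,8,0,0,0,0,0,8,0,0,0,0]' -1
python3 - <<'E'
from plan import *
st()
c=cal('wrist');im=shot('wrist','w4.png');
E
```

```text
time_s: 4.85
eef_pos: [538.7, -10.5, 17.5]
ee_rot: [0.706, -0.705, 0.046, -0.041]
force: [-0.4, 0.9, -0.7]
grip_width: 1.003
t 4.85 chute [-136.7  -33.2   17.5] toolx [ 0.992 -0.124 -0.007] tooly [-0.007  0.002 -1.   ] F [-0.4  0.9 -0.7] g 1.0 q [-0.24  0.56  1.65  0.    0.94 -1.68]
```

View pics/w4.png

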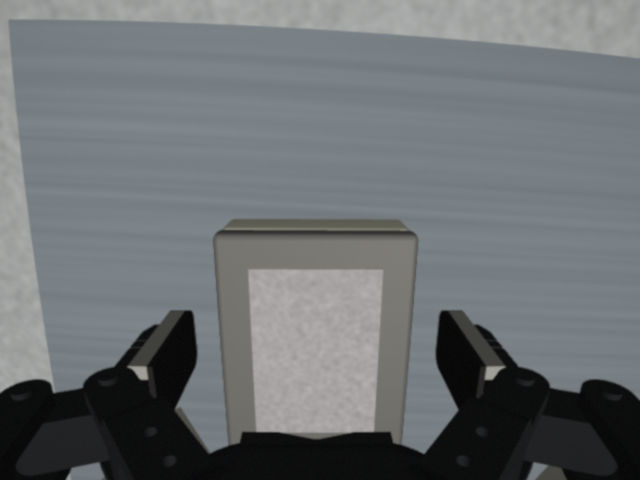

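```bash
python3 -m inch '[0,0.7,0,0,0,0,0,1.3,0.3,0,0,0,0,1.3,0.6,0,0,0,0,1.3,1.0,0,0,0,0,1.3,1.4,0,0,0,0,1.3,1.8,0,0,0,0,1.3,2.2,0,0,0]'
python3 - <<'E'
from plan import *
st()
E
python3 -m inch '[0,0,0.4,0,0.01,0,0,0,0.8,0,0.02,0,0,0,1.2,0,0.03,0,0,0,1.6,0,0.04,0,0,0,1.9,0,0.05,0,0,0,2.1,0,0.05,0,0,0,2.2,0,0.05,0,0,0,2.2,0,0.05,0]'
python3 - <<'E'
from plan import *
st()
c=cal('wrist');im=shot('wrist','w5.png');
for uv in []: pass
E
```

```text
time_s: 5.48
eef_pos: [544.2, 11.1, 8.7]
ee_rot: [-0.706, 0.706, -0.043, 0.044]
force: [-0.4, -3.0, 1.7]
grip_width: 1.003
t 5.48 chute [-135.   -11.     8.7] toolx [ 0.992 -0.123  0.001] tooly [ 0.001 -0.001 -1.   ] F [-0.4 -3.   1.7] g 1.0 q [-0.19  0.58  1.65 -0.    0.91 -1.64]
time_s: 6.15
eef_pos: [546.4, 33.0, 8.0]
ee_rot: [0.705, -0.704, 0.061, -0.061]
force: [-0.1, 0.1, 0.0]
grip_width: 1.002
t 6.15 chute [-136.7   10.9    8. ] toolx [ 0.985 -0.173 -0.   ] tooly [-0.  0. -1.] F [-0.1  0.1  0. ] g 1.0 q [-0.15  0.59  1.64  0.    0.92 -1.55]
```

View pics/w5.png

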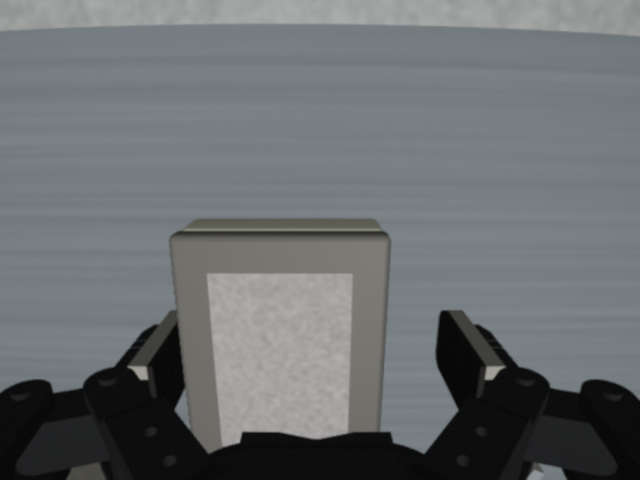

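```bash
python3 -m inch '[0,0,-0.8,0,0,0,0,-3.5,-0.8,0,0,0,0,-5,-0.8,0,0,0,-2,-6,-0.9,0,0,0,-5,-6,-1.1,0,0,0,-7.5,-6,-1.1,0,0,0,-7.5,-6,-1.1,0,0,0]'
python3 - <<'E'
from plan import *
st()
c=cal('wrist');im=shot('wrist','w6.png');
a=CH[2]
print(delta(chw(-185,0,24),ori(a,.5)))
E
```

```text
time_s: 6.78
eef_pos: [466.7, 35.3, 67.8]
ee_rot: [0.705, -0.704, 0.063, -0.06]
force: [0.4, -0.0, -0.2]
grip_width: 1.003
t 6.78 chute [-215.6   -0.7   67.8] toolx [ 0.985 -0.173 -0.004] tooly [-0.003  0.001 -1.   ] F [ 0.4 -0.  -0.2] g 1.0 q [-0.18  0.35  1.83  0.    0.97 -1.57]
(array([2.82, 4.43, 0.08]), array([-0.001,  0.002, -0.501]))
```

View pics/w6.png

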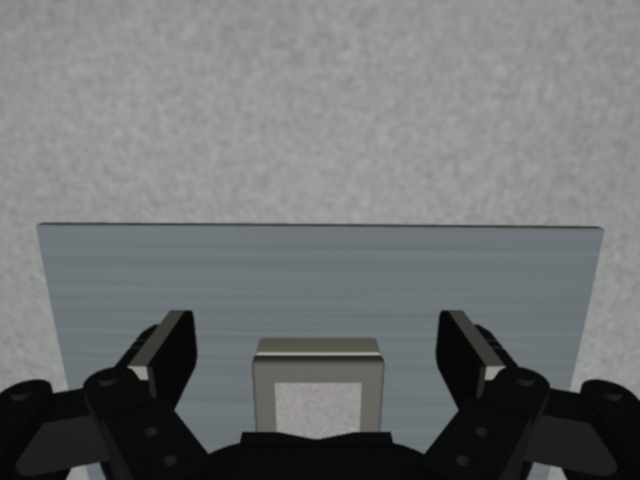

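```bash
python3 - <<'E'
from plan import *
c=cal('wrist'); 
for uv in [(253,361),(384,361)]: print(wch(atz(c,uv,71)).round(1))
for uv in [(38,224),(603,229)]: print(wch(atz(c,uv,45)).round(1))
E
python3 -m inch '[1,0,0,0,0,-0.1,1.8,0,0,0,0,-0.2,1.8,0,0,0,0,-0.3,1.8,0,0,0,0,-0.4,1.8,0,0,0,0,-0.5,1.8,0.5,0,0,0,-0.5,1.8,0.5,0,0,0,-0.5]' 0
python3 - <<'E'
from plan import *
st()
cs=cal('side');cw=cal('wrist');im=shot('side','s7.png'); shot('wrist','w7.png')
cv2.imwrite('pics/s7z.png',cv2.resize(im[170:330,250:470,::-1],None,fx=3.5,fy=3.5,interpolation=2))
s,p,r=now(); print(proj(cw,p))
for d in(35,40,45): 
  for sx in(-11,11):print(d,sx,[((proj(cs,p+r.apply([sx,-d,z]))-[250,170])*3.5).round().tolist() for z in (-21,21)],proj(cw,p+r.apply([sx,-d,21])).round())
E
```

```text
[-174.6  -31.1   71. ]
[-174.6   31.9   71. ]
[-236.2 -143.1   45. ]
[-233.7  146.9   45. ]
time_s: 7.42
eef_pos: [488.1, 31.4, 62.3]
ee_rot: [-0.668, 0.698, 0.113, 0.233]
force: [1.1, 0.4, 0.5]
grip_width: 0.502
t 7.42 chute [-193.8   -0.8   62.3] toolx [ 0.866 -0.152  0.476] tooly [ 0.469 -0.083 -0.879] F [1.1 0.4 0.5] g 0.5 q [-0.18  0.21  2.17  0.    0.26 -1.58]
[316.24715296 287.98424048]
35 -11 [[395.0, 348.0], [339.0, 372.0]] [373. 297.]
35 11 [[375.0, 319.0], [319.0, 341.0]] [371. 349.]
40 -11 [[398.0, 344.0], [341.0, 367.0]] [375. 303.]
40 11 [[378.0, 315.0], [322.0, 337.0]] [372. 356.]
45 -11 [[401.0, 340.0], [344.0, 363.0]] [377. 309.]
45 11 [[381.0, 310.0], [324.0, 332.0]] [374. 364.]
```

View pics/s7z.png

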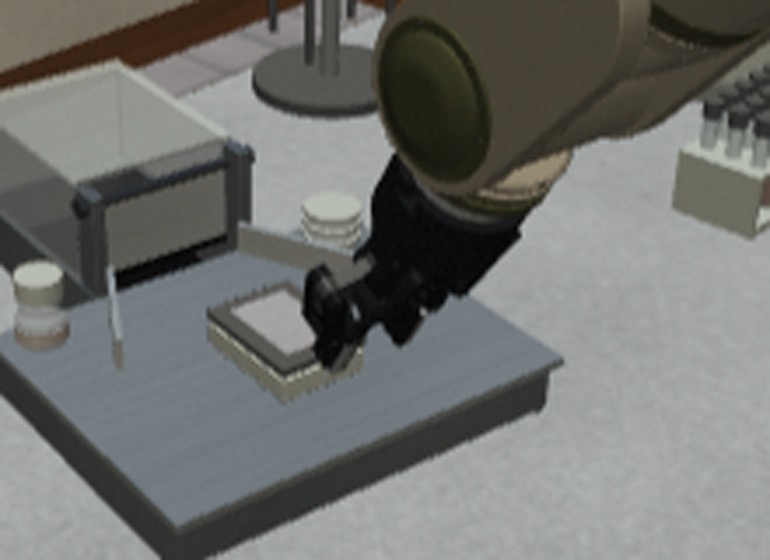

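View pics/w7.png

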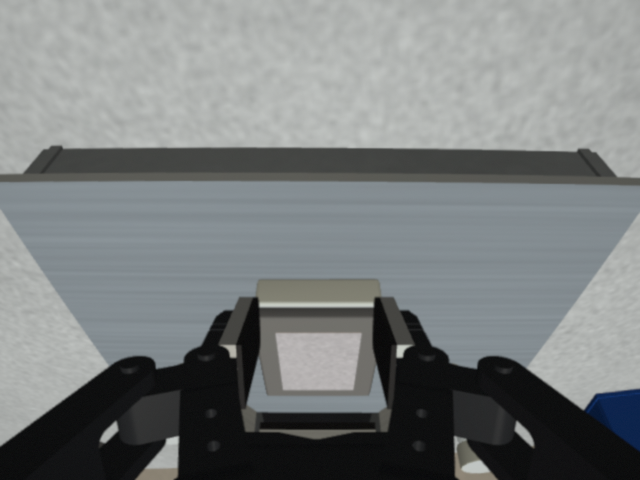

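```bash
python3 -m inch '[-0.3,2,0.1,0,0,0,-0.5,3.5,0.1,0,0,0,-0.56,4.2,0.1,0,0,0,-0.56,4.2,0.1,0,0,0,-0.56,4.2,0.1,0,0,0]'
python3 - <<'E'
from plan import *
st()
im=shot('side','s8.png'); shot('wrist','w8.png')
cv2.imwrite('pics/s8z.png',cv2.resize(im[190:310,280:440,::-1],None,fx=5,fy=5,interpolation=2))
E
```

```text
time_s: 7.93
eef_pos: [504.2, 29.9, 23.8]
ee_rot: [-0.667, 0.698, 0.115, 0.234]
force: [0.2, -0.2, -0.4]
grip_width: 0.504
t 7.93 chute [-177.7    0.4   23.8] toolx [ 0.865 -0.152  0.479] tooly [ 0.472 -0.083 -0.878] F [ 0.2 -0.2 -0.4] g 0.5 q [-0.17  0.34  2.16 -0.    0.15 -1.57]
```

View pics/s8z.png

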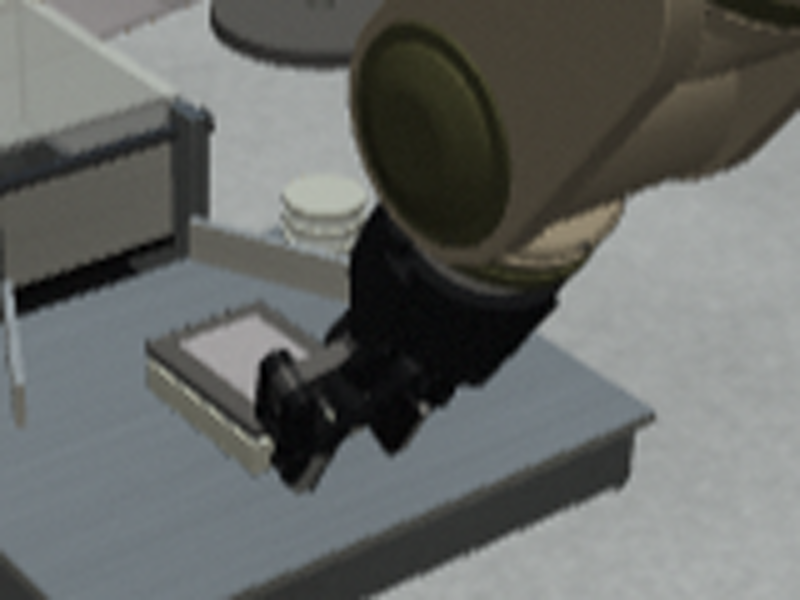

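View pics/w8.png

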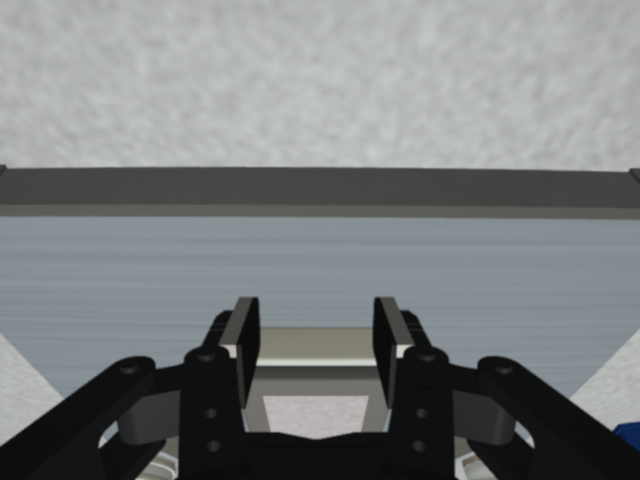

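```bash
python3 -m inch '[0.44,0.24,0,0,0,0,0.88,0.48,0,0,0,0,1.32,0.71,0,0,0,0,1.76,0.95,0,0,0,0,2.2,1.19,0,0,0,0,2.64,1.43,0,0,0,0,3.08,1.66,0,0,0,0,3.52,1.9,0,0,0,0]'
python3 - <<'E'
from plan import *
st()
E
python3 -m inch '[0.44,0.24,0,0,0,0,0.88,0.48,0,0,0,0,1.32,0.71,0,0,0,0,1.76,0.95,0,0,0,0,2.2,1.19,0,0,0,0,2.64,1.43,0,0,0,0,3.08,1.66,0,0,0,0,3.52,1.9,0,0,0,0]'
python3 - <<'E'
from plan import *
st()
im=shot('side','s9.png'); shot('wrist','w9.png')
cv2.imwrite('pics/s9z.png',cv2.resize(im[180:300,240:400,::-1],None,fx=5,fy=5,interpolation=2))
E
```

```text
time_s: 8.7
eef_pos: [543.5, 23.0, 23.8]
ee_rot: [-0.667, 0.698, 0.115, 0.234]
force: [-3.2, -0.5, 1.2]
grip_width: 0.498
t 8.7 chute [-137.8    0.6   23.8] toolx [ 0.864 -0.152  0.479] tooly [ 0.472 -0.083 -0.878] F [-3.2 -0.5  1.2] g 0.5 q [-0.17  0.4   2.05 -0.    0.19 -1.57]
time_s: 9.37
eef_pos: [582.9, 16.1, 24.0]
ee_rot: [-0.667, 0.698, 0.115, 0.234]
force: [-0.7, 0.8, -0.8]
grip_width: 0.497
t 9.37 chute [-97.8   0.7  24. ] toolx [ 0.864 -0.152  0.479] tooly [ 0.472 -0.083 -0.878] F [-0.7  0.8 -0.8] g 0.5 q [-0.17  0.46  1.94 -0.    0.24 -1.57]
```

View pics/s9z.png

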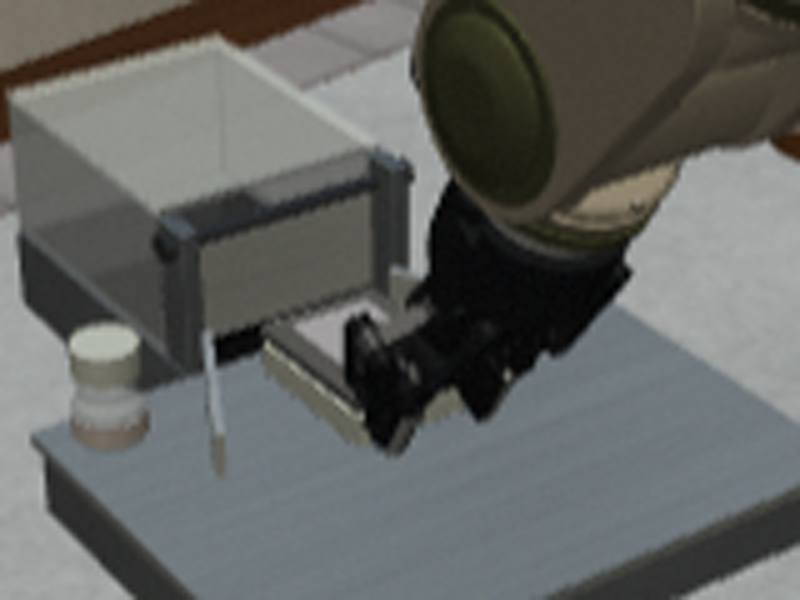

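View pics/w9.png

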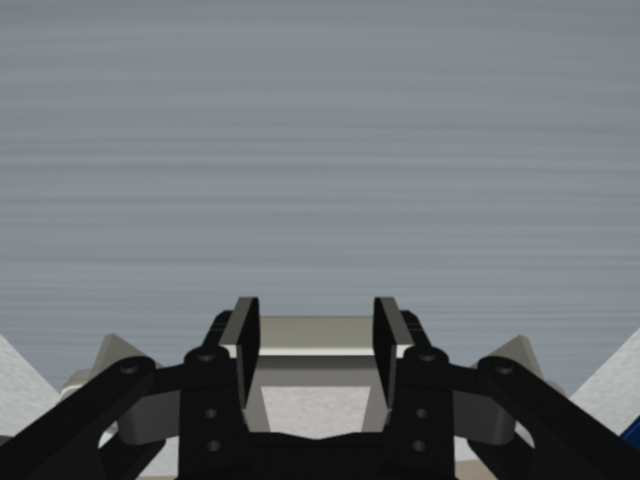

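```bash
python3 -m inch '[-0.44,-0.24,0,0,0,0,-0.44,-0.24,0,0,0,0,-0.44,-0.24,0,0,0,0,-0.2,-0.1,0,0,0,0,0.4,0.22,0,0,0,0,0.84,0.46,0,0,0,0,1.28,0.69,0,0,0,0,1.72,0.93,0,0,0,0]' 0.5
python3 - <<'E'
from plan import *
st()
E
python3 -m inch '[0.44,0.24,0,0,0,0,0.88,0.48,0,0,0,0,1.32,0.71,0,0,0,0,1.76,0.95,0,0,0,0,2.2,1.19,0,0,0,0]'
python3 - <<'E'
from plan import *
st()
im=shot('side','s10.png'); shot('wrist','w10.png')
cv2.imwrite('pics/s10z.png',cv2.resize(im[180:300,240:400,::-1],None,fx=5,fy=5,interpolation=2))
E
```

```text
time_s: 10.13
eef_pos: [602.3, 12.7, 24.1]
ee_rot: [-0.667, 0.698, 0.115, 0.234]
force: [-1.2, -0.3, -0.6]
grip_width: 0.249
t 10.13 chute [-78.2   0.7  24.1] toolx [ 0.864 -0.152  0.479] tooly [ 0.472 -0.083 -0.878] F [-1.2 -0.3 -0.6] g 0.25 q [-0.17  0.49  1.89 -0.    0.27 -1.57]
time_s: 10.55
eef_pos: [626.8, 8.4, 24.1]
ee_rot: [-0.667, 0.698, 0.115, 0.234]
force: [-0.5, 0.7, 0.2]
grip_width: 0.247
t 10.55 chute [-53.3   0.8  24.1] toolx [ 0.864 -0.152  0.479] tooly [ 0.472 -0.083 -0.878] F [-0.5  0.7  0.2] g 0.25 q [-0.17  0.53  1.82 -0.    0.3  -1.57]
```

View pics/s10z.png

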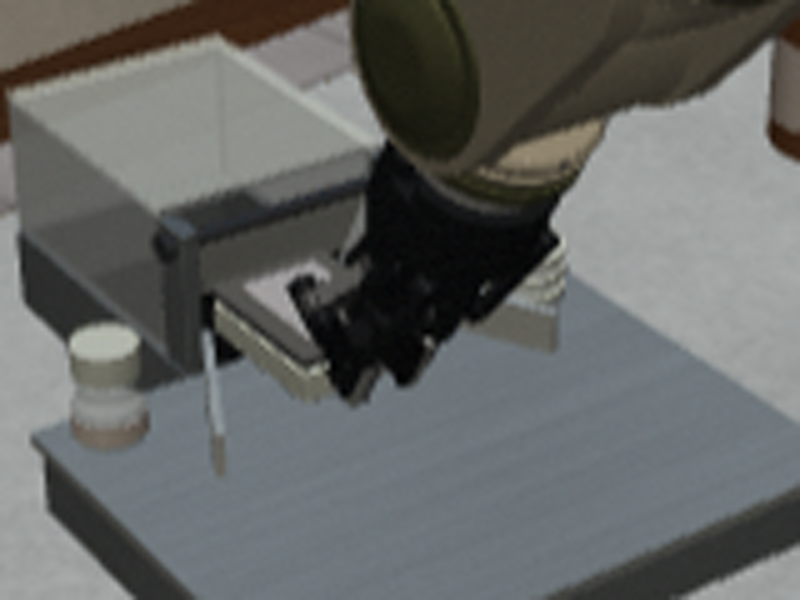

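View pics/w10.png

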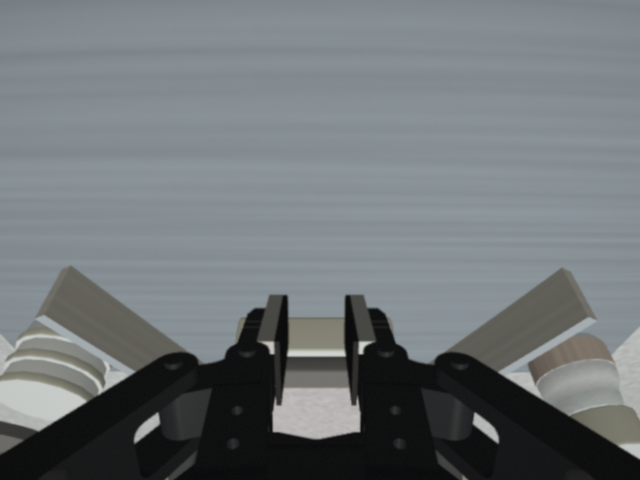

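```bash
python3 -m inch '[0.44,0.24,0,0,0,0,0.88,0.48,0,0,0,0,1.32,0.71,0,0,0,0,1.76,0.95,0,0,0,0,2.2,1.19,0,0,0,0,2.64,1.43,0,0,0,0]'
python3 - <<'E'
from plan import *
st()
im=shot('side','s11.png'); shot('wrist','w11.png')
cv2.imwrite('pics/s11z.png',cv2.resize(im[180:300,240:400,::-1],None,fx=5,fy=5,interpolation=2))
E
```

```text
time_s: 11.15
eef_pos: [656.6, 3.2, 24.5]
ee_rot: [-0.667, 0.698, 0.115, 0.234]
force: [-1.7, -0.7, 0.2]
grip_width: 0.25
t 11.15 chute [-23.    0.9  24.5] toolx [ 0.864 -0.152  0.48 ] tooly [ 0.473 -0.083 -0.877] F [-1.7 -0.7  0.2] g 0.25 q [-0.17  0.57  1.73 -0.    0.34 -1.57]
```

View pics/s11z.png

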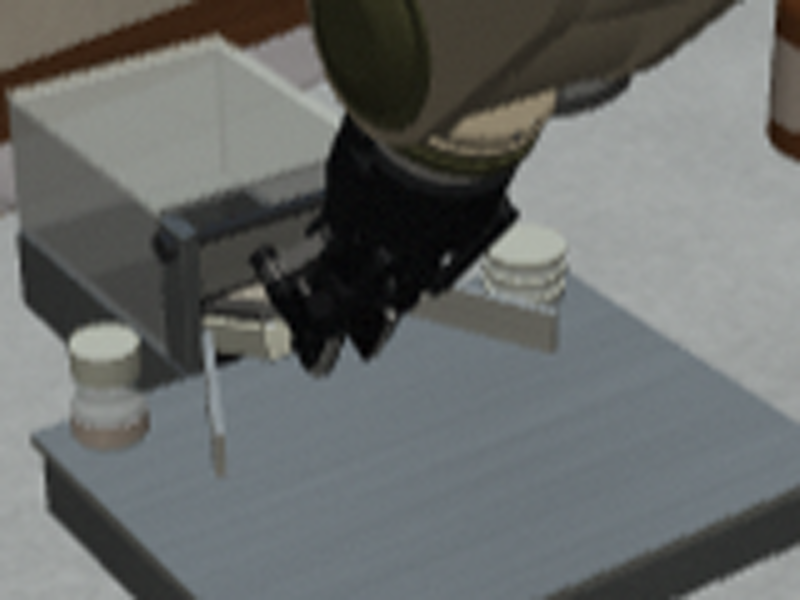

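View pics/w11.png

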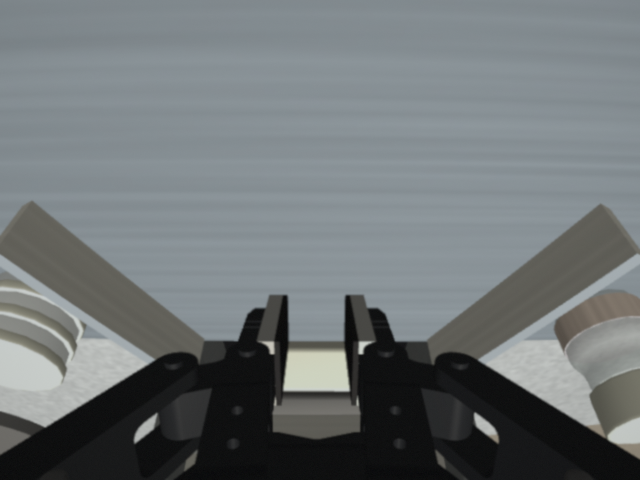

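```bash
python3 -m inch '[0.44,0.24,0,0,0,0,0.88,0.48,0,0,0,0,1.32,0.71,0,0,0,0,1.76,0.95,0,0,0,0]'
python3 - <<'E'
from plan import *
st()
im=shot('side','s12.png'); shot('wrist','w12.png')
cv2.imwrite('pics/s12z.png',cv2.resize(im[180:300,240:400,::-1],None,fx=5,fy=5,interpolation=2))
E
```

```text
time_s: 11.58
eef_pos: [676.0, -0.2, 24.4]
ee_rot: [-0.667, 0.698, 0.115, 0.234]
force: [-1.7, -0.2, 0.6]
grip_width: 0.249
t 11.58 chute [-3.3  0.9 24.4] toolx [ 0.864 -0.152  0.479] tooly [ 0.472 -0.083 -0.878] F [-1.7 -0.2  0.6] g 0.25 q [-0.17  0.61  1.67 -0.    0.37 -1.57]
```

View pics/s12z.png

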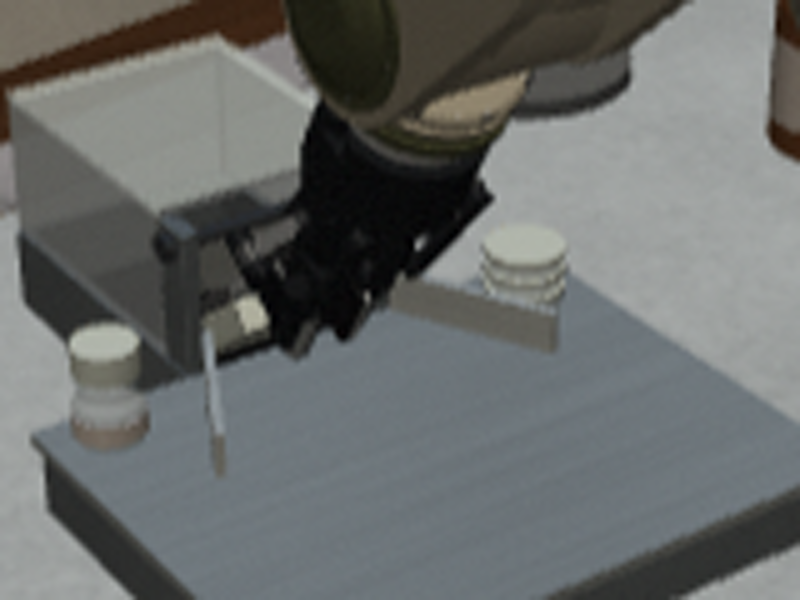

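View pics/w12.png

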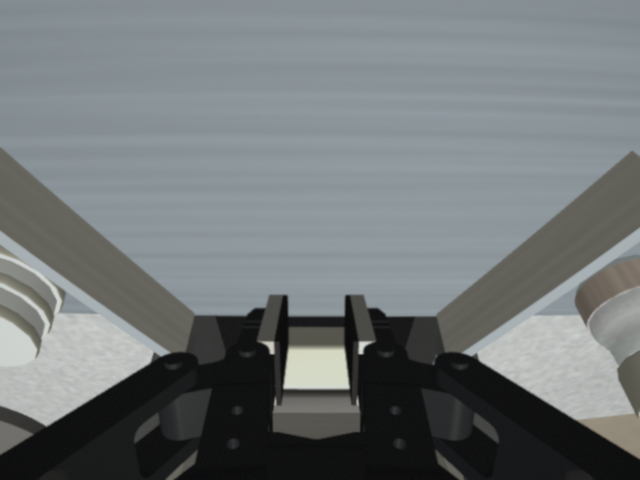

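```bash
python3 -m inch '[0.44,0.24,0,0,0,0,0.88,0.48,0,0,0,0,1.32,0.71,0,0,0,0,1.32,0.71,0,0,0,0]'
python3 - <<'E'
from plan import *
st()
im=shot('side','s13.png'); shot('wrist','w13.png')
cv2.imwrite('pics/s13z.png',cv2.resize(im[180:300,240:400,::-1],None,fx=5,fy=5,interpolation=2))
E
```

```text
time_s: 12.02
eef_pos: [691.4, -3.0, 24.8]
ee_rot: [-0.667, 0.698, 0.115, 0.234]
force: [-0.8, 0.5, -1.3]
grip_width: 0.247
t 12.02 chute [12.3  0.8 24.8] toolx [ 0.864 -0.152  0.48 ] tooly [ 0.473 -0.083 -0.877] F [-0.8  0.5 -1.3] g 0.25 q [-0.17  0.63  1.62 -0.    0.39 -1.57]
```

View pics/s13z.png

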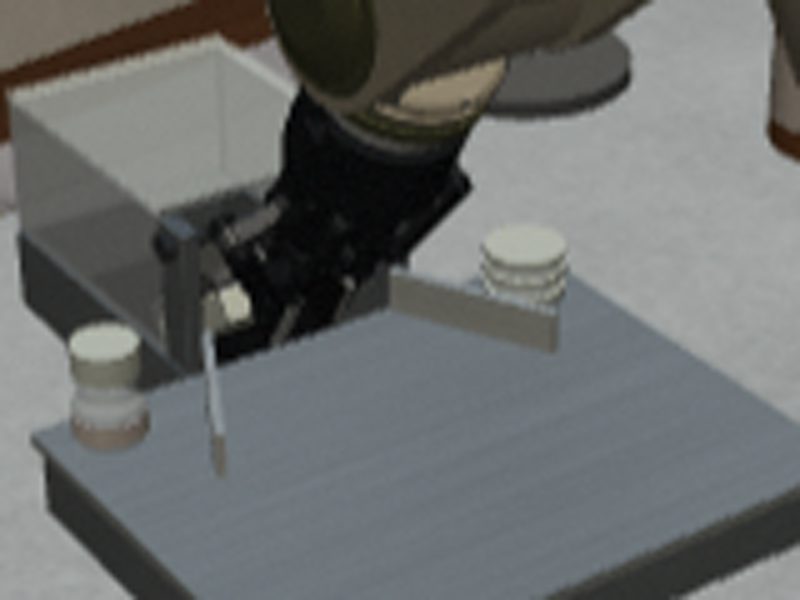

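View pics/w13.png

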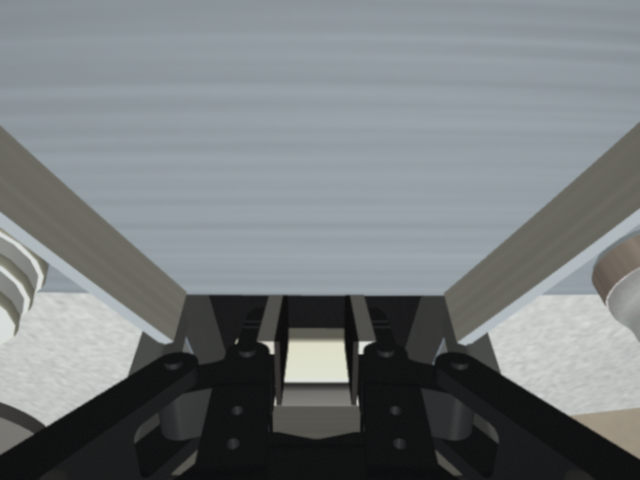

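```bash
python3 - <<'E'
from plan import *
im=shot('side','s14.png'); shot('wrist','w14.png'); st()
cs=cal('side');cw=cal('wrist')
for z in (20,30,40,50,60,70): print(z,[wch(atz(cw,(u,328),z)).round(0).tolist() for u in(290,345)],[wch(atz(cw,(u,383),z)).round(0).tolist() for u in(290,)], [wch(atz(cs,(240+u/5,180+v/5),z)).round(0).tolist() for u,v in ((247,318),(222,300),(238,287))])
im=cv2.imread('pics/w14.png'); cv2.imwrite('pics/w14z.png',cv2.resize(im[280:440,220:420],None,fx=4,fy=4,interpolation=2))
im=cv2.imread('pics/s14.png'); cv2.imwrite('pics/s14z.png',cv2.resize(im[210:260,260:320],None,fx=12,fy=12,interpolation=2))
E
```

```text
t 12.22 chute [11.1  1.  24.4] toolx [ 0.865 -0.152  0.479] tooly [ 0.472 -0.083 -0.878] F [-1.4  0.   0.2] g 0.25 q [-0.17  0.63  1.62 -0.    0.39 -1.57]
20 [[54.0, -13.0, 20.0], [54.0, 17.0, 20.0]] [[119.0, -16.0, 20.0]] [[61.0, -12.0, 20.0], [84.0, -11.0, 20.0], [91.0, -25.0, 20.0]]
30 [[39.0, -12.0, 30.0], [39.0, 15.0, 30.0]] [[99.0, -15.0, 30.0]] [[47.0, -3.0, 30.0], [69.0, -2.0, 30.0], [76.0, -16.0, 30.0]]
40 [[24.0, -11.0, 40.0], [24.0, 14.0, 40.0]] [[78.0, -13.0, 40.0]] [[32.0, 5.0, 40.0], [54.0, 6.0, 40.0], [61.0, -7.0, 40.0]]
50 [[8.0, -10.0, 50.0], [8.0, 13.0, 50.0]] [[58.0, -12.0, 50.0]] [[17.0, 14.0, 50.0], [39.0, 15.0, 50.0], [46.0, 2.0, 50.0]]
60 [[-7.0, -9.0, 60.0], [-7.0, 11.0, 60.0]] [[37.0, -11.0, 60.0]] [[3.0, 22.0, 60.0], [24.0, 23.0, 60.0], [31.0, 10.0, 60.0]]
70 [[-22.0, -8.0, 70.0], [-22.0, 10.0, 70.0]] [[17.0, -9.0, 70.0]] [[-12.0, 31.0, 70.0], [9.0, 32.0, 70.0], [15.0, 19.0, 70.0]]
```

View pics/w14z.png

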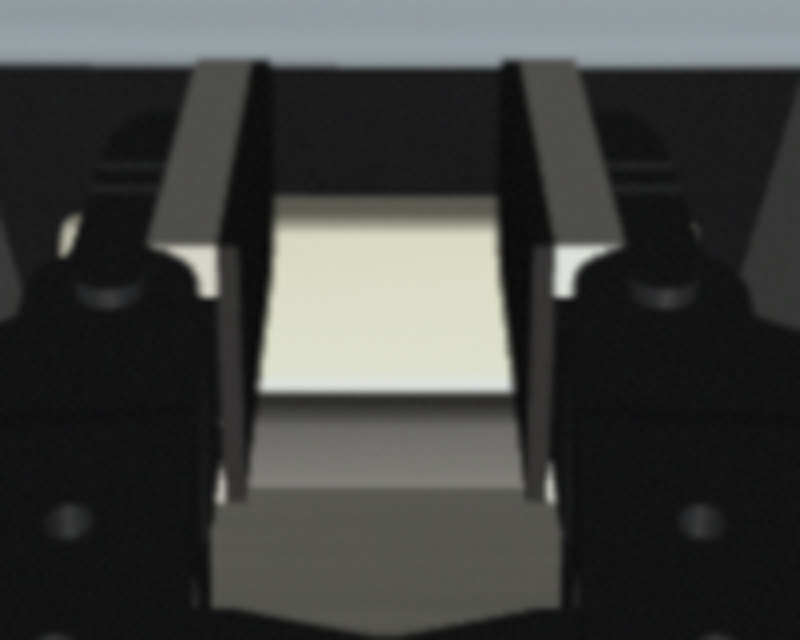

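View pics/s14z.png

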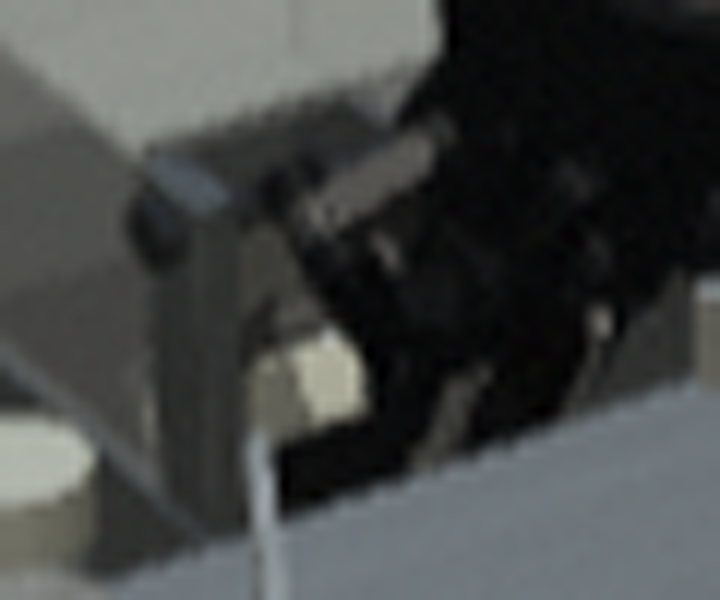

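```bash
python3 -m inch '[0.35,0.19,0,0,0,0,0.7,0.38,0,0,0,0,0.88,0.48,0,0,0,0,0.88,0.48,0,0,0,0]'
python3 - <<'E'
from plan import *
st(); im=shot('side','s15.png'); shot('wrist','w15.png'); st()
im=cv2.imread('pics/w15.png'); a=cv2.resize(im[260:440,220:420],None,fx=2,fy=2,interpolation=2)
im=cv2.imread('pics/s15.png'); b=cv2.resize(im[205:265,250:325],None,fx=5,fy=5,interpolation=2)
h=360; b=cv2.resize(b,(int(b.shape[1]*h/b.shape[0]),h)); a=cv2.resize(a,(int(a.shape[1]*h/a.shape[0]),h)); cv2.imwrite('pics/c15.png',np.hstack([a[:,:400],b[:,:400]]))
E
```

```text
time_s: 12.55
eef_pos: [700.8, -4.6, 24.7]
ee_rot: [-0.667, 0.698, 0.115, 0.234]
force: [-0.1, 0.1, -0.4]
grip_width: 0.247
t 12.55 chute [21.9  0.9 24.7] toolx [ 0.864 -0.152  0.48 ] tooly [ 0.473 -0.083 -0.877] F [-0.1  0.1 -0.4] g 0.25 q [-0.17  0.65  1.59 -0.    0.41 -1.57]
t 12.65 chute [21.3  1.  24.4] toolx [ 0.864 -0.152  0.479] tooly [ 0.472 -0.083 -0.878] F [-1.6 -0.3 -0.7] g 0.25 q [-0.17  0.65  1.59 -0.    0.41 -1.57]
```

View pics/c15.png

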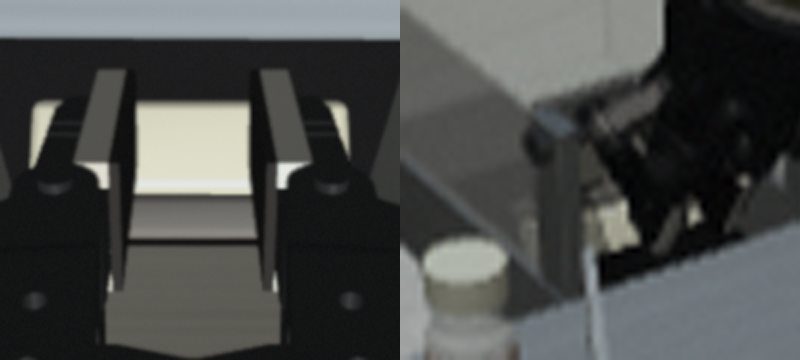

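```bash
python3 -m inch '[-1.3,-0.7,0,0,0,0,-2.6,-1.4,0,0,0,0,-4,-2.2,0,0,0,0,-5.3,-2.9,0,0,0,0,-7,-3.8,0,0,0,0,-8.8,-4.75,0,0,0,0,-10.5,-5.7,0,0,0,0,-10.5,-5.7,0,0,0,0]'
python3 - <<'E'
from plan import *
st(); im=shot('side','s16.png'); shot('wrist','w16.png'); shot('top','t16.png')
im=cv2.imread('pics/s16.png'); b=cv2.resize(im[180:300,240:400],None,fx=5,fy=5,interpolation=2); cv2.imwrite('pics/s16z.png',b)
E
```

```text
time_s: 13.32
eef_pos: [579.7, 17.0, 23.7]
ee_rot: [-0.668, 0.698, 0.114, 0.233]
force: [-0.6, -0.0, -1.0]
grip_width: 0.25
t 13.32 chute [-101.2    1.    23.7] toolx [ 0.866 -0.152  0.477] tooly [ 0.47  -0.082 -0.879] F [-0.6 -0.  -1. ] g 0.25 q [-0.17  0.45  1.95 -0.    0.24 -1.57]
```

View pics/s16z.png

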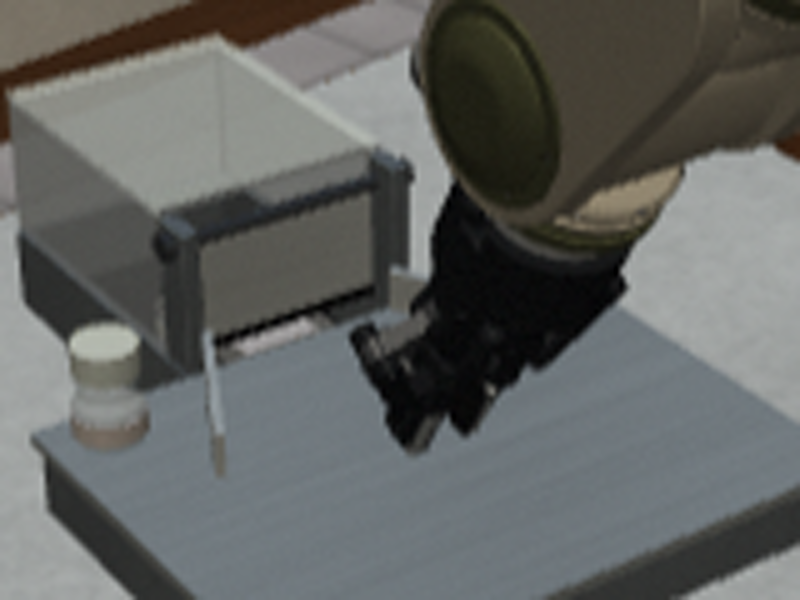

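View pics/w16.png

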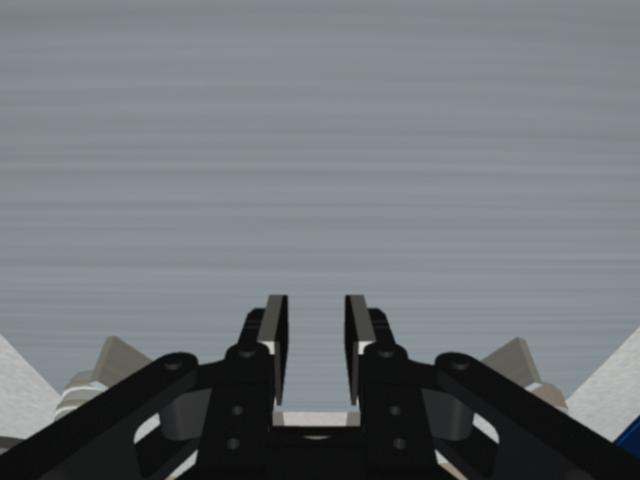

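```bash
python3 -m inch '[0.5,-2,0,0,0,0,1,-4,0,0,0,0,1.5,-6.5,0,0,0,0,1.5,-9,0,0,0,0,1.5,-11,0,0,0,0,1.5,-11,0,0,0,0,1.5,-11,0,0,0,0]'
python3 - <<'E'
from plan import *
st(); im=shot('side','s17.png'); shot('wrist','w17.png'); shot('top','t17.png')
im=cv2.imread('pics/s17.png'); b=cv2.resize(im[180:300,240:400],None,fx=5,fy=5,interpolation=2); cv2.imwrite('pics/s17z.png',b)
im=cv2.imread('pics/t17.png'); b=cv2.resize(im[120:240,270:400],None,fx=5,fy=5,interpolation=2); cv2.imwrite('pics/t17z.png',cv2.convertScaleAbs(b,alpha=1.5))
print([(r['uv'],r['score']) for n in('side','top') for r in ctrl.search_frame('specimen_box',n)])
E
```

```text
time_s: 14.05
eef_pos: [544.6, 22.8, 128.8]
ee_rot: [-0.667, 0.698, 0.116, 0.235]
force: [-0.2, 0.4, -0.1]
grip_width: 0.246
t 14.05 chute [-136.7    0.6  128.8] toolx [ 0.863 -0.152  0.482] tooly [ 0.474 -0.083 -0.876] F [-0.2  0.4 -0.1] g 0.25 q [-0.17  0.19  1.96 -0.    0.48 -1.57]
[([292.2, 248.3], 0.47), ([330.1, 194.8], 0.62)]
```

View pics/s17z.png

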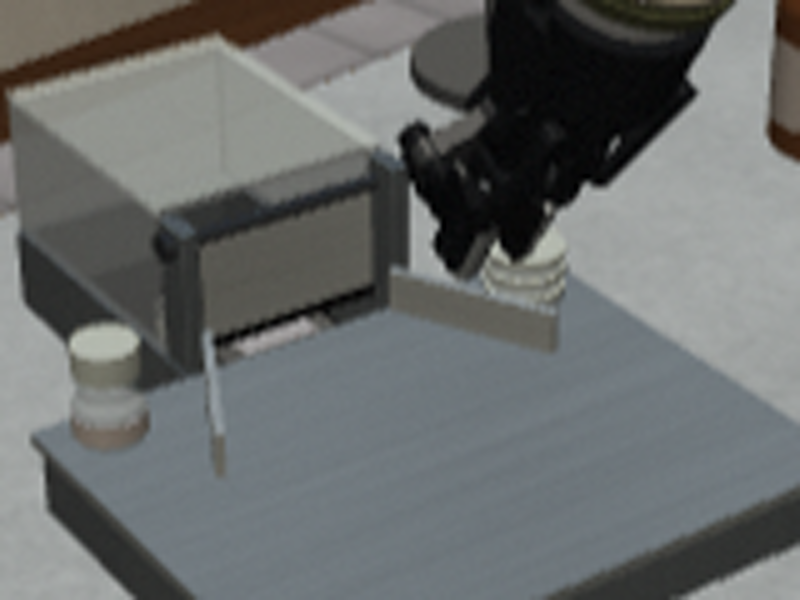

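View pics/t17z.png

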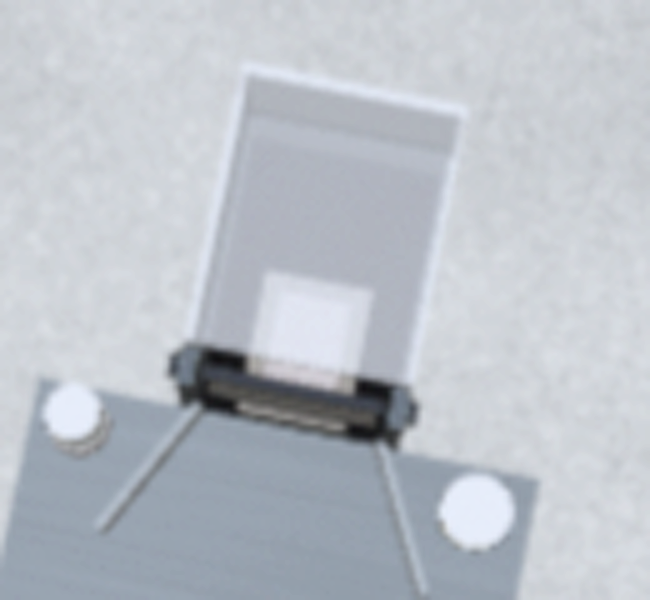

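View pics/w17.png

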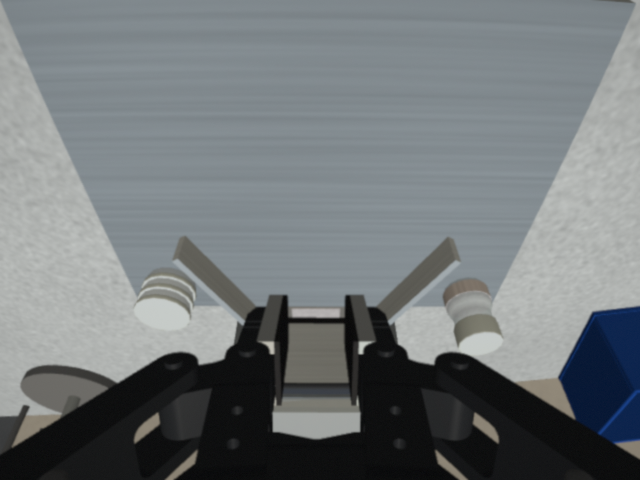

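```bash
python3 - <<'E'
from plan import *
ct=cal('top');cs=cal('side')
T=lambda u,v:(270+u/5,120+v/5); S=lambda u,v:(240+u/5,180+v/5)
for z in (22,34,44):
  print(z,[wch(atz(ct,T(*q),z)).round(0).tolist() for q in((265,272),(375,290),(280,291),(350,303),(240,405),(350,425))],[wch(atz(cs,S(*q),z)).round(0).tolist() for q in ((240,350),(325,325),(310,320))])
# flap: shut lower edge
for a in (0,.06,.15,.3):
  print(a,[((proj(cs,chw(60*np.sin(a),y,111-60*np.cos(a)))-[240,180])*5).round().tolist() for y in(-47,47)])
im=cv2.imread('pics/s17.png'); cv2.imwrite('pics/s17y.png',cv2.resize(im[215:260,270:325],None,fx=14,fy=13,interpolation=2))
im=cv2.imread('pics/w17.png'); cv2.imwrite('pics/w17y.png',cv2.resize(im[285:405,260:370],None,fx=5,fy=5,interpolation=2))
E
```

```text
22 [[79.0, 32.0, 22.0], [82.0, -33.0, 22.0], [70.0, 21.0, 22.0], [71.0, -20.0, 22.0], [-0.0, 30.0, 22.0], [1.0, -34.0, 22.0]] [[34.0, 9.0, 22.0], [30.0, -39.0, 22.0], [38.0, -35.0, 22.0]]
34 [[77.0, 31.0, 34.0], [79.0, -33.0, 34.0], [67.0, 20.0, 34.0], [69.0, -21.0, 34.0], [-2.0, 30.0, 34.0], [-1.0, -34.0, 34.0]] [[17.0, 19.0, 34.0], [13.0, -28.0, 34.0], [21.0, -25.0, 34.0]]
44 [[74.0, 30.0, 44.0], [76.0, -33.0, 44.0], [65.0, 20.0, 44.0], [66.0, -21.0, 44.0], [-4.0, 29.0, 44.0], [-3.0, -34.0, 44.0]] [[2.0, 27.0, 44.0], [-2.0, -19.0, 44.0], [7.0, -16.0, 44.0]]
0 [[371.0, 295.0], [206.0, 352.0]]
0.06 [[367.0, 291.0], [202.0, 348.0]]
0.15 [[361.0, 286.0], [196.0, 343.0]]
0.3 [[351.0, 275.0], [187.0, 331.0]]
```

View pics/s17y.png

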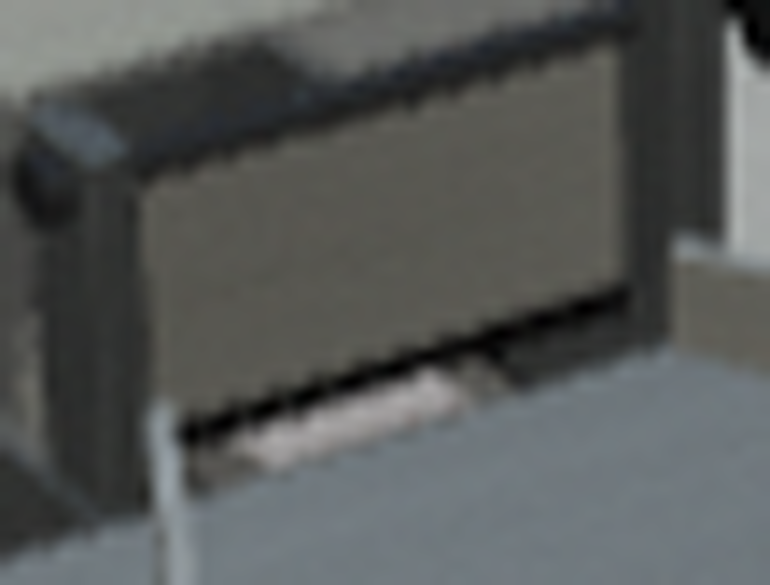

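View pics/w17y.png

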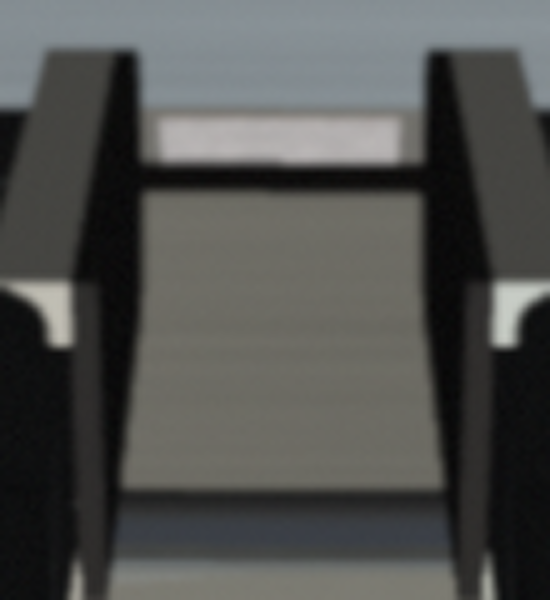

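```bash
python3 - <<'E'
from plan import *
a=cv2.imread('pics/side0.png')[215:260,270:325].astype(int);im=ctrl.capture('side')[:,:,::-1];b=im[215:260,270:325].astype(int)
d=np.abs(a-b).max(2); ys,xs=np.where(d>25); print(len(ys), xs.min() if len(xs) else 0,xs.max(),ys.min(),ys.max())
cv2.imwrite('pics/cmp.png',cv2.resize(np.vstack([np.hstack([a,b]),np.hstack([np.repeat(d[:,:,None],3,2)*3,b])]).clip(0,255).astype(np.uint8),None,fx=7,fy=6,interpolation=0))
c=cv2.imread('pics/top0.png').astype(int); t=ctrl.capture('top')[:,:,::-1].astype(int); 
dd=np.abs(c-t).max(2)
for n,(u,v) in dict(jar=(284,202),dish=(366,222),bottle=(483,207),rack=(493,274),tip=(167,230),beaker=(152,290)).items(): print(n,(dd[v-16:v+16,u-16:u+16]>40).sum())
E
```

```text
162 1 54 0 44
jar 0
dish 0
bottle 0
rack 0
tip 0
beaker 0
```

View pics/cmp.png

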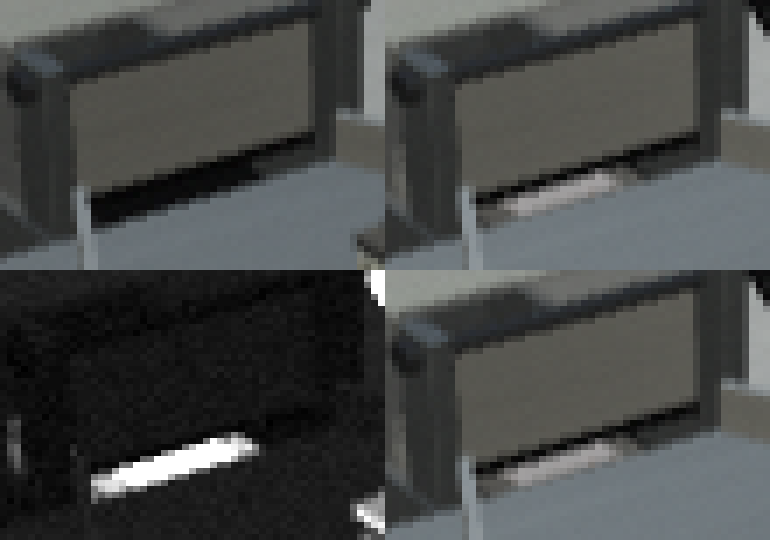

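The flap outline matches the starting picture exactly. The box lies in the bin below deck level, and the bystanders show no change. I'm handing in.

```bash
python3 - <<'E'
from plan import *
st(); print(ctrl.finish_job())
E
```

```text
t 14.4 chute [-137.8    0.6  127.1] toolx [ 0.865 -0.152  0.478] tooly [ 0.471 -0.083 -0.878] F [-0.4  0.4 -0.4] g 0.25 q [-0.17  0.2   1.96 -0.    0.48 -1.57]
the job is handed in; nothing more can be done
None
```

I posted the box into the bin and handed the job in at 14.4 s; no verdict was reported.

**What I did:** I nudged the box about 33 mm sideways onto the centre line with the inside of one open finger. Then I pushed it from behind with the tool tilted 0.5 rad, through the flap and over the sill. The box hung against the fingertips at first, and another 9 mm of push let it drop. I then drew the fingers back out and raised the arm clear.

**Last checks:**
- **Box:** it lies in the bin right way up and below deck level, at about x = 38 mm, y = −1 mm in the chute frame. Its lid measures close to full size (about 80 × 64 mm) at the height of a box flat on the floor. I did not measure the tilt itself.
- **Flap:** its outline matches the starting side picture, so it hangs shut.
- **Bystanders:** the top view shows no change at any of the six.
- **Forces:** the readings I took between moves stayed under about 4 N. I did not watch contact force continuously.
- **Flap opening:** I saw the flap riding open over the box in the doorway, but I did not measure its angle there.

**Disagreement:** in both camera views the fingertips stood about 35 mm behind the reported TCP. I measured that offset and allowed for it in the moves. The box network scored only 0.47 (side) and 0.62 (top) at the end, so I relied on the pictures instead.

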